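# Load a tip box down the sensor lane and close the retaining arm

### The arm

A 6-joint arm with a two-finger parallel gripper is mounted at the origin on a cart in front of the work surface, level with it; the furniture and walls round the work are solid. World frame = base frame: x ahead of the robot, y to its left, z up, the work surface at z = 0. Lengths are in m, angles in rad, forces in N, time in s.
With the tool pointing down it reaches from about 0.375 to 0.9 m from the base axis. Payload 3.1 kg.
Tool frame: the origin (TCP) lies midway between the tips of the shut fingers; the grasp point (between the pads) lies 19 mm behind it (manip.grip_depth is the distance from the TCP to the grasp point, in m); z points along the fingers, y is the direction in which the jaws open and shut (so a half turn about z gives the same grasp; the last joint's range is limited). The gripper opens to 85 mm and grips with 20 to 120 N. Pads are 22 mm wide; open, the fingers measure 114 mm over their backs; the gripper's body (76 mm by 85 mm) begins 54 mm behind the grasp point. The pads swing forward as they close: fully open they stand 13 mm farther back than shut.
Start: joints at [0.939, 0.527, 1.433, -0, 1.181, -0.178], TCP at [0.274, 0.562, 0.204] pointing down, gripper open.
Joint ranges: [-3.08, 3.08], [-0.75, 2.2], [0.22, 2.44], [-1.43, 4.57], [0, 2.65], [-2.85, 2.85]. Speed limits (rad/s): [2.79, 2.79, 3.14, 3.14, 3.14, 3.14].

### API

Orientations are given as a unit quaternion [x, y, z, w].
In Python, from station import manip gives the robot as it stands.
- The arm moves only by the tool move_arm, never from a script. Its arguments are lists of equal length, an entry for each row: "translation": the shift along the tool's x, y, z in cm, a list of three; "angular": the turn, a rotation vector about the tool's x, y, z in degrees, a list of three; "hand": the finger opening in cm, from 0 to 8.54. In form: {"translation": [[tx, ty, tz], ...], "angular": [[rx, ry, rz], ...], "hand": [hand, ...]}. A call has 1 to 5 rows; each row is the pose to reach, as a shift and turn from the pose commanded when the call began, along the tool's axes at that moment; what a row does not reach only later rows make up. A row lasts 1/12 s, in which the tool goes at most 41.7 mm and 7.16 degrees, less where a joint would pass 70% of its speed; a pose out of reach is approached as far as the arm can. A call with a gripper value outside its range is refused whole. The fingers move at their own pace and stop on an object; "squeeze" is the grip in N (left out, the last holds). Time passes only in rows, so rows that repeat a pose let the fingers close. It gives the time, the measured TCP pose, the force and the opening at its end, in the units of the state.
- manip.sense(): the state, without advancing time (a new reading comes with each control period).
- manip.snapshot(name): name is "scene" or "top" or "wrist"; returns a dict with "pixels" (384x512x3 uint8, red, green, blue), "fx", "fy", "cx", "cy" (pixels), "origin" and "orientation" of the camera in the world; the wrist camera has in their place "T_tool_cam" (4x4, takes a point from camera to tool coordinates, whose origin is the TCP and whose axes are the flange's). Camera axes: x right, y up, looking along -z (the intrinsics and any distortion apply to the point x, -y, -z); pixel columns grow to the right and rows downward; lengths in m; the calibration is good to about 2 mm. A picture is of the moment at which its call begins: read the wrist's pose just before it. There is no depth.
- manip.sign_off(): hands the job in, once; it reports no verdict.
Trained networks look in the newest picture that a camera, given by its name, has taken for a name from the list of things; names that differ only in an ending like _2 or _b are one class to them, and where a whole thing is asked for, a point or a joint stands for the part that bears it (a point fixed in the world has none). Each returns a list of dicts, best first, with "score" (0 to 1); they miss things now and then, are a little off and sometimes report something else, mostly with a low value. They report only what shows in the picture. A call takes as long as a camera call.
- manip.trace(query, camera): "pixels" (384x512 bool, what is visible of it) and "extent" ([left, top, width, height] in pixels, round what is visible of it).
- manip.mark_of(query, camera): "point" ([column, row] in pixels: a listed point, or the origin of a listed thing).
The state is a dict: "t": time; "q": joint angles; "qd": joint speeds; "tau": joint torques, N m; "tcp_pos": TCP position; "tool_rot": TCP orientation; "force": force on the tool from outside, world axes, zero at the start; "ft_torque": the same for the moment, N m; "finger_gap": opening from 0.0 (shut) to 1.0 (fully open).
Only numpy, scipy, OpenCV 4.12 (cv2) and the standard library are available. Lean on these libraries where they do the work, as an engineer would, in place of code of your own. Each camera call takes 0.05 s, during which the arm holds its last target. There are 200 camera calls.

### The job

Push the closed pipette-tip box that stands on the loading track along it, between the two low guide rails, until it is fully home against the end stop, then swing the retaining arm fully across the track behind it and leave it there. Only push with the fingers: do not lift or tip the box. Neither the box nor the gripper may touch a rail at any time, as the rails' inner faces are lined with sensor lenses, and the vial, beaker and dish standing around must stay where they are.

Things in the scene. Friction and masses are not known exactly. Their poses are not given: they have to be found in the camera images.
- track: Fixed metal track: flat grey bed 170 mm wide (x), 470 mm long (y -230 to +240), 4 mm thick. Origin on the underside, on the lane's centre line; z up. The box travels along the track's own -y (to the robot's right). No rails on the entry bed, y > 20 mm; rails from y = +20 to -185 mm. At the end a white stop block, 34 mm above the bed, with two rubber bumpers, faces at y = -185 mm.
- rail_near: Guide rail on the robot's side (track -x), 12 mm wide, 205 mm long, 14 mm high: its top is 18 mm above the worktop. Origin at the centre of its underside, at track x = -54 mm; its inner face is at track x = -48 mm. Must not be touched.
- rail_far: The same rail on the far side (track +x): origin at track x = +54 mm, inner face at track x = +48 mm, so the lane is 96 mm wide. Must not be touched. With the box's origin at track x = -1 mm there are 9 mm from the box to each rail.
- tip_box: Loose pipette-tip box, lid stays shut, about 0.25 kg. Origin at its underside (on the bed), z up, long axis y. In its own frame: walls at rail height at x = -38 and +40, y = -59 and +59 mm; lid walls, 42 to 61 mm up, at x = -39 and +42, y = -60 and +60 mm; top at 63 mm. A tab 30 mm wide, 44 to 48 mm up, reaches x = -43 mm in mid side. Slides when pushed, stays where left.
- stop_face (a point): Middle of the end stop, in the plane of the bumpers' faces, 21 mm above the worktop. When the box is fully home, square against the bumpers, its origin is 59 mm before this point (at track y = -126 mm).
- stop_plunger (a joint): Sprung switch plunger in the middle of the end stop (m): 0 = standing 8 mm out of the bumpers' faces, 0.008 = pressed in by a box that is home. Light spring, under 0.6 N, too weak to push the box back.
- gate (a joint): Retaining arm, a flat steel arm on an upright pivot beside the far rail (rad): 0 = open, along the track outside the rail and pointing to the entry (track +y); negative = swung farther outward; +1.571 = closed against its end of travel, straight across the track behind the box (pointing to track -x). Stays where it is left; about 0.3 N at the knob moves it.
- gate_pivot (a point): Pivot axis of the retaining arm, at half its thickness, at track x = +71 mm, y = -54 mm. The arm is 10 mm wide and lies 26 to 36 mm above the worktop, 8 mm clear over the rails.
- gate_knob (a point): Middle of the upright white knob (15 mm thick, top at 58 mm above the worktop) on the arm, 80 mm from the pivot axis. To close the arm it or the arm is pushed from outside, toward the robot and then toward the end stop.
- dye_vial: Small brown vial with black cap, 22 mm thick, 48 mm high, standing on the robot's side of the track. Bystander. Origin at the centre of its underside.
- beaker: Small clear beaker, 44 mm thick, 58 mm high, standing beyond the entry end of the track. Bystander. Origin at the centre of its underside.
- petri_dish: Flat clear dish, 59 mm across, 15 mm high, lying beyond the entry end of the track. Bystander. Origin at the centre of its underside.

How it is judged:
By the outcome, as a careful person would: the job done as asked, in the order asked, and still so for the second after the job is handed in, with the robot touching nothing.
It also fails if it takes over 72 s, if anything falls off the work surface, if the arm or the gripper's body presses on something with over 40 N, if the wrist force passes 120 N, or if a joint passes its speed limit or range.

## Working session

There is one attempt and no reset: what is moved stays moved. The work goes in short steps, Python scripts to look and compute and a tool call to move; the robot and the scene stay as the last step left them, time stands still between calls to the robot, and variables do not carry over. Pictures are saved under pics/ and viewed, and the job is handed in when it is done.

Besides the shell and the picture viewer there is one more tool, called after "Emit:" by a JSON object that holds its "fn" and its "kwargs". move_arm: Moves the arm, as the interface text tells. Its arguments: {"type":"object","properties":{"translation":{"type":"array","items":{"type":"array","items":{"type":"number"}}},"angular":{"type":"array","items":{"type":"array","items":{"type":"number"}}},"hand":{"type":"array","items":{"type":"number"}},"squeeze":{"type":"number"}},"required":["translation","angular","hand"]}

```bash
ls; mkdir -p pics; cat > h.py <<'E'
import numpy as np, cv2
from station import manip
from scipy.spatial.transform import Rotation as R
def snap(name,fn):
    s=manip.sense(); d=manip.snapshot(name)
    cv2.imwrite('pics/'+fn,cv2.cvtColor(d['pixels'],cv2.COLOR_RGB2BGR))
    if 'T_tool_cam' in d:
        T=np.eye(4);T[:3,:3]=R.from_quat(s['tool_rot']).as_matrix();T[:3,3]=s['tcp_pos']
        C=T@np.array(d['T_tool_cam']); d['P']=C
    else:
        C=np.eye(4);C[:3,:3]=R.from_quat(d['orientation']).as_matrix();C[:3,3]=d['origin'];d['P']=C
    return d
def ray(d,px,z):
    v=np.array([(px[0]-d['cx'])/d['fx'],-(px[1]-d['cy'])/d['fy'],-1.])
    w=d['P'][:3,:3]@v;o=d['P'][:3,3]
    return o+w*(z-o[2])/w[2]
def proj(d,p):
    c=d['P'][:3,:3].T@(np.array(p)-d['P'][:3,3])
    return np.array([d['cx']+d['fx']*c[0]/-c[2],d['cy']-d['fy']*c[1]/-c[2]])
E
python3 - <<'E'
from h import *
s=manip.sense();print({k:np.round(v,3) for k,v in s.items()})
for n in ['scene','top','wrist']:
    d=snap(n,n+'0.png');print(n,{k:v for k,v in d.items() if k!='pixels'})
    for q in ['track','rail_near','rail_far','tip_box','stop_face','gate_pivot','gate_knob','dye_vial','beaker','petri_dish']:
        try:
            print(q,[(round(a['score'],2),np.round(a['point'],1)) for a in manip.mark_of(q,n)[:2]])
        except Exception as e: print(q,e)
E
```

```text
pics
{'t': np.float64(0.0), 'q': array([ 0.938,  0.528,  1.434, -0.   ,  1.181, -0.179]), 'qd': array([ 0.001,  0.002,  0.   ,  0.001, -0.   ,  0.001]), 'tau': array([-0.0000e+00, -4.4235e+01, -1.7803e+01, -0.0000e+00,  8.0000e-03,
        0.0000e+00]), 'tcp_pos': array([0.274, 0.561, 0.203]), 'tool_rot': array([ 0.225,  0.974, -0.001, -0.   ]), 'force': array([-0.673, -1.254, -0.22 ]), 'ft_torque': array([ 0.002, -0.045, -0.023]), 'finger_gap': np.float64(0.999)}
scene {'fx': 426.5469663826031, 'fy': 426.5469663826031, 'cx': 250.11879607800194, 'cy': 190.44370354293227, 'origin': array([-0.00112804, -0.33820739,  0.66718601]), 'orientation': array([ 0.39284601, -0.15437748, -0.35262285,  0.8351627 ]), 'P': array([[ 0.70364944,  0.46770175, -0.53491358, -0.00112804],
       [-0.71028805,  0.44265828, -0.54730661, -0.33820739],
       [-0.01919234,  0.76505472,  0.64367922,  0.66718601],
       [ 0.        ,  0.        ,  0.        ,  1.        ]])}
track [(0.58, array([282.3, 231.8]))]
rail_near [(0.96, array([294.3, 263.7])), (0.39, array([215. , 156.5]))]
rail_far [(0.91, array([32
[... 1582 characters left out ...]
7e-05,
         2.53438560e-04],
       [ 1.19745263e-05,  2.62427190e-01, -9.64951797e-01,
        -1.70775040e-01],
       [ 0.00000000e+00,  0.00000000e+00,  0.00000000e+00,
         1.00000000e+00]]), 'P': array([[ 4.38187445e-01, -8.67379065e-01, -2.35892606e-01,
         2.14724737e-01],
       [ 8.98883621e-01,  4.22831422e-01,  1.14986197e-01,
         5.90913849e-01],
       [ 6.18602523e-06, -2.62425507e-01,  9.64952254e-01,
         3.74494290e-01],
       [ 0.00000000e+00,  0.00000000e+00,  0.00000000e+00,
         1.00000000e+00]])}
track []
rail_near []
rail_far []
tip_box []
stop_face []
gate_pivot []
gate_knob []
dye_vial []
beaker []
petri_dish [(0.5, array([223.6, 324.7]))]
```

```bash
python3 - <<'E'
import cv2
for n in ['scene','top']:
    a=cv2.imread(f'pics/{n}0.png')
    if n=='top': b=cv2.resize(a[130:280,120:380],None,fx=3,fy=3,interpolation=cv2.INTER_CUBIC)
    else: b=cv2.resize(a[110:330,150:410],None,fx=2.7,fy=2.7,interpolation=cv2.INTER_CUBIC)
    cv2.imwrite(f'pics/{n}0c.png',b)
E
```

```text
(no output)
```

View pics/scene0c.png

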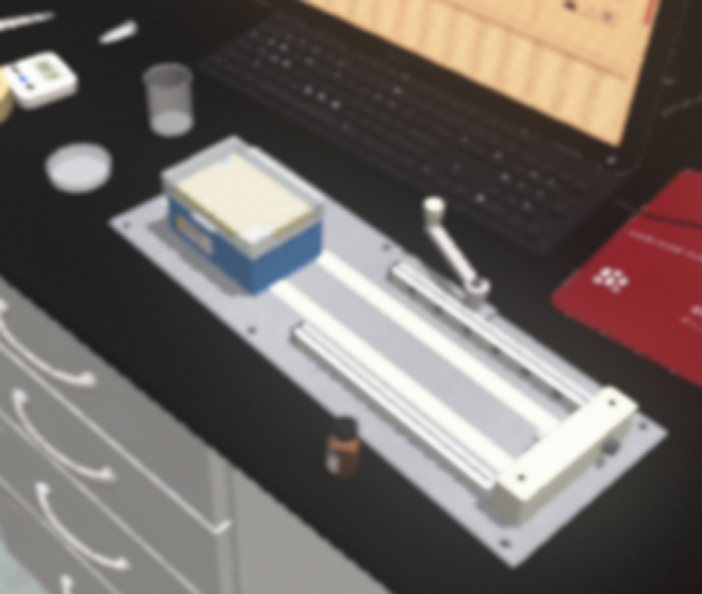

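View pics/top0c.png

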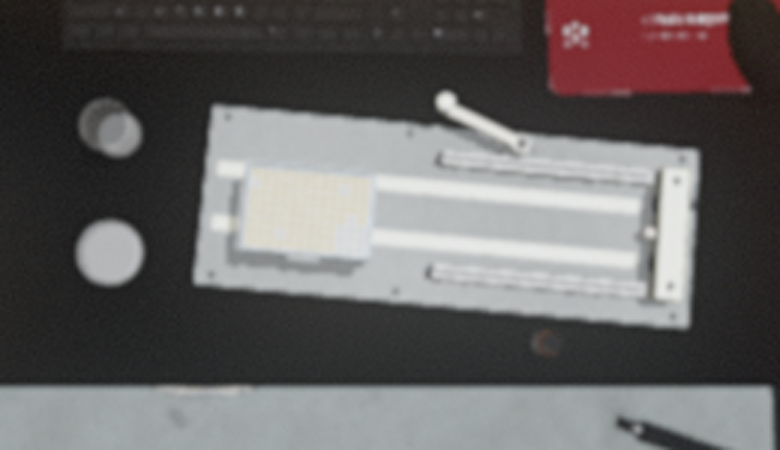

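View pics/scene0.png

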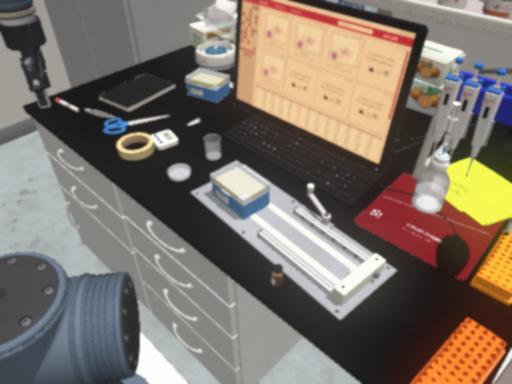

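The scene view shows the box at about (236,195) on the entry bed, the gate swung outward with its knob at (310,188), and the vial at (277,275). In the top view the box looks slightly offset and yawed relative to the lane. I'll do a rough pose fit next.

```bash
python3 - <<'E'
from h import *
from scipy.optimize import least_squares
d=snap('top','top1.png')
px=np.array([[212,104],[699,150],[688,328],[192,284]])/3+[120,130]
W=[ray(d,p,0.004)[:2] for p in px]; print(np.round(W,4))
mod=np.array([[85,240],[85,-230],[-85,-230],[-85,240]])/1e3
def f(v):
    c,s=np.cos(v[2]),np.sin(v[2]); return (mod@np.array([[c,s],[-s,c]])+v[:2]-W).ravel()
r=least_squares(f,[.4,.1,0]);print('track',r.x,np.round(r.fun*1e3,1))
v=r.x;c,s=np.cos(v[2]),np.sin(v[2]);M=np.array([[c,-s],[s,c]])
for q,z in [('rail_near',0),('rail_far',0),('tip_box',.004),('stop_face',.021),('gate_pivot',.031),('gate_knob',.047),('dye_vial',0),('beaker',0),('petri_dish',0)]:
    for a in manip.mark_of(q,'top')[:1]:
        w=ray(d,a['point'],z)[:2];print(q,np.round(w,4),'in track mm',np.round((w-v[:2])@M*1e3,1))
for n,p in dict(b1=(249,165),b2=(376,174),b3=(371,258),b4=(239,250)).items():
    w=ray(d,np.array(p)/3+[120,130],.066)[:2];print(n,np.round((w-v[:2])@M*1e3,1))
E
```

```text
[[ 0.6177  0.3151]
 [ 0.5774 -0.1547]
 [ 0.4063 -0.14  ]
 [ 0.4456  0.3302]]
track [ 0.51131954  0.08267053 -0.08470843] [-1.4 -0.5 -0.8  1.   0.9  0.7  1.4 -1.2]
rail_near [0.4547 0.0057] in track mm [-49.9 -81.5]
rail_far [ 0.5621 -0.0135] in track mm [ 58.7 -91.6]
tip_box [0.5198 0.2282] in track mm [ -3.9 145.8]
stop_face [ 0.4947 -0.0985] in track mm [  -1.3 -182. ]
gate_pivot [0.5749 0.021 ] in track mm [ 68.5 -56.1]
gate_knob [0.6239 0.0868] in track mm [111.9  13.6]
dye_vial [0.4834 0.4055] in track mm [-55.1 319.3]
beaker [0.5849 0.4063] in track mm [ 45.9 328.7]
petri_dish [0.4897 0.4079] in track mm [-49.1 322.2]
b1 [ 23.2 191.9]
b2 [25.6 78. ]
b3 [-49.8  75.6]
b4 [-53.4 192.8]
```

```bash
cat >> h.py <<'E'
import json,os
def track():
    return np.array(json.load(open('track.json')))
def t2w(xy):
    v=track();c,s=np.cos(v[2]),np.sin(v[2]);return v[:2]+np.array([[c,-s],[s,c]])@np.array(xy,float)
def w2t(w):
    v=track();c,s=np.cos(v[2]),np.sin(v[2]);return np.array([[c,s],[-s,c]])@(np.array(w)[:2]-v[:2])
def go(xy_mm,z,hdg_deg):
    """track mm, world z m, heading of tool x in TRACK deg -> shift in tool frame"""
    s=manip.sense();Rc=R.from_quat(s['tool_rot']);h=np.radians(hdg_deg)+track()[2]
    tx=np.array([np.cos(h),np.sin(h),0]);tz=np.array([0,0,-1.]);ty=np.cross(tz,tx)
    Rt=R.from_matrix(np.column_stack([tx,ty,tz]))
    p=np.r_[t2w(np.array(xy_mm)/1e3),z]
    print('t',round(s['t'],2),'at track',np.round(w2t(s['tcp_pos'])*1e3,1),'z',np.round(s['tcp_pos'][2],4),'gap',round(float(s['finger_gap']),3),'F',np.round(s['force'],1))
    print('shift cm',np.round(Rc.inv().apply(p-s['tcp_pos'])*100,2),'rot deg',np.round(np.degrees((Rc.inv()*Rt).as_rotvec()),2))
E
echo '[0.5113,0.0827,-0.0847]' > track.json
python3 -c "
from h import *
go((0,20),.3,90)"
```

```text
t 2.15 at track [-277.   457.2] z 0.2037 gap 1.003 F [ 0.9  0.6 -0.3]
shift cm [-41.61 -30.78  -9.63] rot deg [-0.    0.   68.85]
```

Emit:
{"fn": "move_arm", "kwargs": {"translation": [[-41.6,-30.8,-9.6],[-41.6,-30.8,-9.6],[-41.6,-30.8,-9.6],[-41.6,-30.8,-9.6],[-41.6,-30.8,-9.6]], "angular": [[0,0,68.9],[0,0,68.9],[0,0,68.9],[0,0,68.9],[0,0,68.9]], "hand": [5,5,5,5,5]}}

```text
t: 2.57
tcp_pos: [0.3689, 0.3785, 0.2421]
tool_rot: [0.516, 0.857, 0.0, 0.0]
force: [0.4, -0.3, -0.5]
finger_gap: 0.586
```

```bash
python3 -c "
from h import *
go((0,20),.3,90)"
```

```text
t 2.57 at track [-166.9  282.7] z 0.2421 gap 0.586 F [ 0.4 -0.3 -0.5]
shift cm [-31.12  -0.16  -5.79] rot deg [ 2.000e-02 -0.000e+00  3.274e+01]
```

Emit:
{"fn": "move_arm", "kwargs": {"translation": [[-31.1,-0.2,-5.8],[-31.1,-0.2,-5.8],[-31.1,-0.2,-5.8],[-31.1,-0.2,-5.8],[-31.1,-0.2,-5.8]], "angular": [[0,0,32.7],[0,0,32.7],[0,0,32.7],[0,0,32.7],[0,0,32.7]], "hand": [5,5,5,5,5]}}

```text
t: 2.98
tcp_pos: [0.4646, 0.197, 0.2806]
tool_rot: [0.736, 0.677, 0.0, 0.0]
force: [1.4, 0.4, 0.0]
finger_gap: 0.586
```

```bash
python3 -c "
from h import *
go((0,20),.3,90)"
```

```text
t 2.98 at track [-56.2 110. ] z 0.2806 gap 0.586 F [1.4 0.4 0. ]
shift cm [-9.    5.61 -1.94] rot deg [ 0.03 -0.01  0.04]
```

Emit:
{"fn": "move_arm", "kwargs": {"translation": [[-9,5.6,-1.9],[-9,5.6,-1.9],[-9,5.6,-1.9],[-9,5.6,-1.9]], "angular": [[0,0,0],[0,0,0],[0,0,0],[0,0,0]], "hand": [5,5,5,5]}}

```text
t: 3.32
tcp_pos: [0.5164, 0.1002, 0.3002]
tool_rot: [0.736, 0.677, 0.001, 0.002]
force: [0.1, -0.2, -1.5]
finger_gap: 0.586
```

```bash
python3 -c "
from h import *
go((0,20),.3,90)
d=snap('wrist','w1.png')
np.save('w1.npy',d,allow_pickle=True)
for q in ['track','rail_near','rail_far','tip_box','stop_face','gate_pivot','gate_knob']:
    print(q,[(round(a['score'],2),np.round(a['point'],1)) for a in manip.mark_of(q,'wrist')[:2]])
go((0,20),.3,90)
"
```

```text
t 3.32 at track [ 3.6 17.9] z 0.3002 gap 0.586 F [ 0.1 -0.2 -1.5]
shift cm [ 0.21 -0.36  0.01] rot deg [0.29 0.1  0.02]
track [(0.93, array([252.2, 169.4]))]
rail_near [(0.91, array([224.8, 211.9]))]
rail_far [(0.84, array([285.6, 213.3]))]
tip_box []
stop_face [(0.74, array([253.7, 270. ]))]
gate_pivot []
gate_knob [(0.85, array([319.3, 163.6]))]
t 3.72 at track [-1.2 23.3] z 0.2987 gap 0.586 F [ 0.6 -0.   0.1]
shift cm [-0.33  0.12 -0.13] rot deg [-0.04 -0.01  0.46]
```

View pics/w1.png

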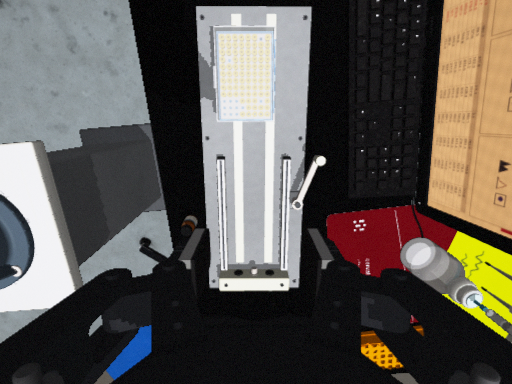

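```bash
python3 -c "
from h import *
go((0,20),.3,90)
d=snap('wrist','w2.png')
np.save('w2.npy',d,allow_pickle=True)
go((0,20),.3,90)
a=cv2.imread('pics/w2.png')
cv2.imwrite('pics/w2a.png',cv2.resize(a[0:150,180:340],None,fx=4,fy=4,interpolation=cv2.INTER_CUBIC))
cv2.imwrite('pics/w2b.png',cv2.resize(a[145:295,180:340],None,fx=4,fy=4,interpolation=cv2.INTER_CUBIC))
"
```

```text
t 3.72 at track [-1.2 23.3] z 0.2987 gap 0.586 F [ 0.6 -0.   0.1]
shift cm [-0.33  0.12 -0.13] rot deg [-0.04 -0.01  0.46]
t 3.77 at track [-1.1 23.1] z 0.2988 gap 0.589 F [-0.1  0.6  0.6]
shift cm [-0.31  0.1  -0.12] rot deg [-0.03 -0.    0.45]
```

View pics/w2a.png

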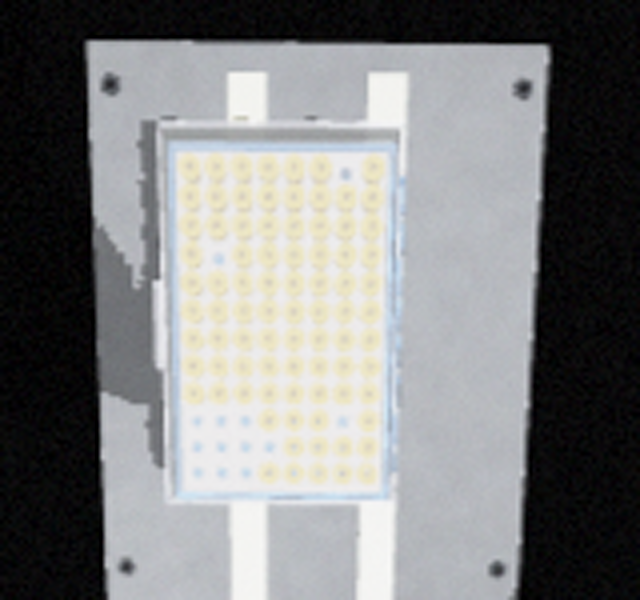

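View pics/w2b.png

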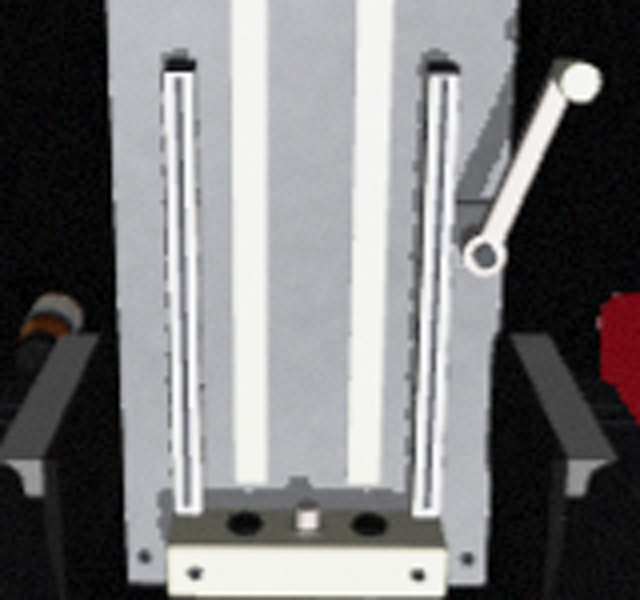

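```bash
cat > fit.py <<'E'
from h import *
from scipy.optimize import least_squares
d=np.load('w2.npy',allow_pickle=True).item()
A=lambda p:(np.array(p,float)+.5)/4-.5+[180,0]
B=lambda p:(np.array(p,float)+.5)/4-.5+[180,145]
pts=[(A((86,41)),-85,240,4),(A((550,45)),85,240,4),(B((128,584)),-85,-230,4),(B((487,584)),85,-230,4),
(B((163,72)),-60,20,18),(B((196,72)),-48,20,18),(B((430,72)),48,20,18),(B((461,72)),60,20,18),
(B((176,513)),-60,-185,18),(B((202,513)),-48,-185,18),(B((414,513)),48,-185,18),(B((440,513)),60,-185,18)]
W=np.array([ray(d,p[0],p[3]/1e3)[:2] for p in pts]);mod=np.array([[p[1],p[2]] for p in pts])/1e3
def f(v):
    c,s=np.cos(v[2]),np.sin(v[2]); return (mod@np.array([[c,s],[-s,c]])+v[:2]-W).ravel()
r=least_squares(f,[.4,.1,0],loss='soft_l1',f_scale=.002);print('track',r.x);print(np.round(f(r.x).reshape(-1,2)*1e3,1))
json.dump(list(r.x),open('track.json','w'))
bw=[w2t(ray(d,A(p),.067))*1e3 for p in [(160,127),(400,127),(393,502),(167,502)]];print(np.round(bw,1),np.mean(bw,0))
print('pivot',w2t(ray(d,B((485,255)),.036))*1e3,'knob',w2t(ray(d,B((581,82)),.058))*1e3)
E
python3 fit.py
```

```text
track [ 0.51347261  0.08394415 -0.08365012]
[[-0.3  0.3]
 [ 0.   0.4]
 [ 0.4  0. ]
 [-0.5 -1.3]
 [ 0.8  2.6]
 [-0.6  2.6]
 [ 0.4  1.8]
 [-0.1  1.8]
 [-0.2 -1.5]
 [-0.  -1.6]
 [-0.  -2.3]
 [ 0.2 -2.5]]
[[-50.9 195. ]
 [ 26.3 195.6]
 [ 27.3  78.3]
 [-51.6  77.8]] [-12.20787081 136.68076713]
pivot [ 70.81466051 -53.78859023] knob [99.2804173  21.04975148]
```

```bash
python3 -c "
from h import *
go((-88,137),.15,180)"
```

```text
t 3.77 at track [-3.1 21.7] z 0.2988 gap 0.589 F [-0.1  0.6  0.6]
shift cm [11.59 -8.4  14.88] rot deg [-2.000e-02 -3.000e-02 -8.961e+01]
```

Emit:
{"fn": "move_arm", "kwargs": {"translation": [[3,-2,3.8],[6,-4,7.5],[9,-6,11],[11.6,-8.4,14.9],[11.6,-8.4,14.9]], "angular": [[0,0,-7.1],[0,0,-14.2],[0,0,-21.3],[0,0,-28.4],[0,0,-35.5]], "hand": [6,6,6,6,6]}}

```text
t: 4.18
tcp_pos: [0.4371, 0.2286, 0.1489]
tool_rot: [0.489, 0.872, 0.0, 0.0]
force: [1.2, -0.0, -1.0]
finger_gap: 0.698
```

Emit:
{"fn": "move_arm", "kwargs": {"translation": [[0,0,0],[0,0,0],[0,0,0],[0,0,0],[0,0,0]], "angular": [[0,0,-7.1],[0,0,-14.2],[0,0,-21.3],[0,0,-28.4],[0,0,-35.5]], "hand": [6,6,6,6,6]}}

```text
t: 4.6
tcp_pos: [0.4379, 0.2278, 0.1498]
tool_rot: [0.2, 0.98, -0.0, -0.0]
force: [-0.1, -0.0, -0.6]
finger_gap: 0.7
```

Emit:
{"fn": "move_arm", "kwargs": {"translation": [[0,0,0],[0,0,0],[0,0,0],[0,0,0],[0,0,0]], "angular": [[0,0,-7.1],[0,0,-14.2],[0,0,-18.6],[0,0,-18.6],[0,0,-18.6]], "hand": [6,6,6,6,6]}}

```text
t: 5.02
tcp_pos: [0.438, 0.2275, 0.15]
tool_rot: [0.043, 0.999, 0.0, 0.0]
force: [0.3, -1.0, 0.6]
finger_gap: 0.706
```

```bash
python3 -c "
from h import *
go((-88,137),.03,180)
d=snap('wrist','w3.png')
np.save('w3.npy',d,allow_pickle=True)
go((-88,137),.03,180)
"
```

```text
t 5.02 at track [-87.2 136.7] z 0.15 gap 0.706 F [ 0.3 -1.   0.6]
shift cm [ 0.08  0.03 12.  ] rot deg [ 0.    0.01 -0.19]
t 5.07 at track [-87.1 136.6] z 0.1499 gap 0.702 F [-0.   0.1  0.6]
shift cm [ 0.09  0.04 11.99] rot deg [ 0.    0.01 -0.19]
```

View pics/w3.png

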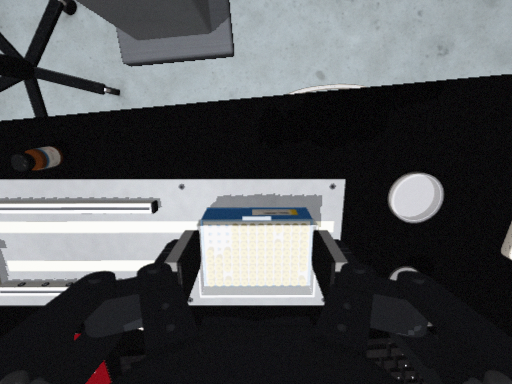

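```bash
python3 -c "
import cv2
a=cv2.imread('pics/w3.png')
cv2.imwrite('pics/w3a.png',cv2.resize(a[175:310,180:350],None,fx=4,fy=4,interpolation=cv2.INTER_CUBIC))
"
```

```text
(no output)
```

View pics/w3a.png

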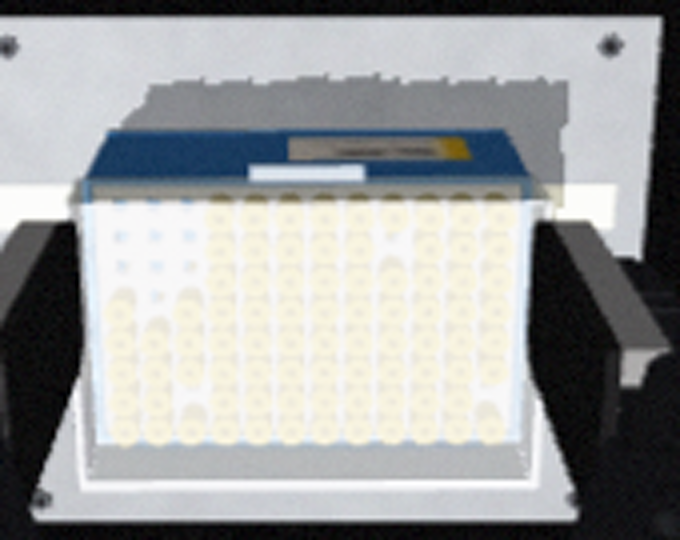

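```bash
python3 -c "
from h import *
d=np.load('w3.npy',allow_pickle=True).item()
A=lambda p:(np.array(p,float)+.5)/4-.5+[180,175]
for n,p,z in [('bed',(300,16),4),('bedcorner',(662,16),4),('base',(108,130),4),('base',(508,130),4),('tab',(249,166),50),('tab',(364,166),50),('lidtopfar',(80,487),65),('lidtopfar',(538,487),65),('lidtopnear',(73,195),65),('lidtopnear',(548,195),65)]:
    print(n,np.round(w2t(ray(d,A(p),z/1e3))*1e3,1))
"
```

```text
bed [-85.  135.5]
bedcorner [-84.7 240.1]
base [-50.6  78.3]
base [-50.3 197.1]
tab [-55.7 122.5]
tab [-55.6 152. ]
lidtopfar [28.1 77.4]
lidtopfar [ 28.5 197.9]
lidtopnear [-53.8  80.3]
lidtopnear [-53.4 196.1]
```

Emit:
{"fn": "move_arm", "kwargs": {"translation": [[0.1,0.1,4],[0.1,0.1,8],[0.1,0.1,12],[0.1,0.1,12.8],[0.1,0.1,12.8]], "angular": [[0,0,0],[0,0,-0.2],[0,0,-0.2],[0,0,-0.2],[0,0,-0.2]], "hand": [6,6,6,6,6]}}

```text
t: 5.48
tcp_pos: [0.435, 0.2275, 0.0195]
tool_rot: [0.042, 0.999, -0.001, -0.003]
force: [0.1, 0.4, 0.7]
finger_gap: 0.7
```

```bash
python3 -c "
from h import *
go((-66,137.5),.022,180)
"
```

```text
t 5.48 at track [-90.2 136.5] z 0.0195 gap 0.7 F [0.1 0.4 0.7]
shift cm [-2.42  0.09 -0.27] rot deg [-0.14 -0.38  0.03]
```

Emit:
{"fn": "move_arm", "kwargs": {"translation": [[-0.7,0,0],[-1.2,0,0],[-1.7,0,0],[-2.0,0,0],[-2.2,0,0]], "angular": [[0,0,0],[0,0,0],[0,0,0],[0,0,0],[0,0,0]], "hand": [6,6,6,6,6]}}

```text
t: 5.9
tcp_pos: [0.4614, 0.2265, 0.0236]
tool_rot: [0.041, 0.999, 0.001, 0.002]
force: [-0.2, 0.3, 0.5]
finger_gap: 0.7
```

```bash
python3 -c "
from h import *
go((-51,137.5),.022,180)
d=snap('wrist','w4.png')
go((-51,137.5),.022,180)
"
```

```text
t 5.9 at track [-63.9 137.7] z 0.0236 gap 0.7 F [-0.2  0.3  0.5]
shift cm [-1.28 -0.02  0.16] rot deg [0.08 0.23 0.06]
t 5.95 at track [-64.  137.7] z 0.0233 gap 0.704 F [0.9 0.3 1. ]
shift cm [-1.3  -0.02  0.13] rot deg [0.07 0.21 0.06]
```

View pics/w4.png

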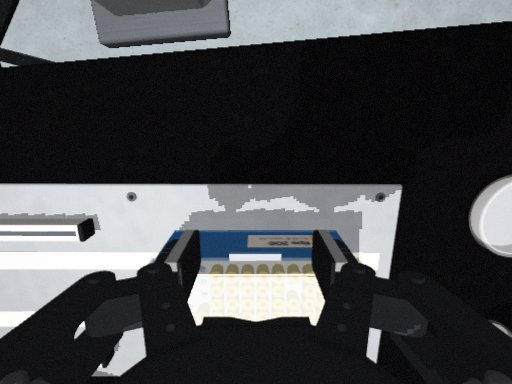

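Emit:
{"fn": "move_arm", "kwargs": {"translation": [[-0.3,0,0],[-0.5,0,0],[-0.7,0,0],[-0.9,0,0],[-1.0,0,0]], "angular": [[0,0,0],[0,0,0],[0,0,0],[0,0,0],[0,0,0]], "hand": [6,6,6,6,6]}}

```text
t: 6.37
tcp_pos: [0.4689, 0.2254, 0.0218]
tool_rot: [0.041, 0.999, -0.0, -0.0]
force: [-1.7, -0.6, 1.5]
finger_gap: 0.704
```

```bash
cat > look.py <<'E'
import sys
from h import *
go((-51,137.5),.022,180)
d=snap('wrist',sys.argv[1]+'.png')
np.save(sys.argv[1]+'.npy',d,allow_pickle=True)
go((-51,137.5),.022,180)
x0,y0,x1,y1=map(int,sys.argv[2:6])
a=cv2.imread('pics/%s.png'%sys.argv[1])
cv2.imwrite('pics/%sa.png'%sys.argv[1],cv2.resize(a[y0:y1,x0:x1],None,fx=4,fy=4,interpolation=cv2.INTER_CUBIC))
E
python3 look.py w5 160 175 350 315
```

```text
t 6.37 at track [-56.2 137.2] z 0.0218 gap 0.704 F [-1.7 -0.6  1.5]
shift cm [-0.52  0.03 -0.02] rot deg [-0.02 -0.05  0.08]
t 6.42 at track [-55.9 137.3] z 0.0218 gap 0.703 F [-1.6 -0.3  1.8]
shift cm [-0.49  0.02 -0.02] rot deg [-0.01 -0.02  0.08]
```

View pics/w5a.png

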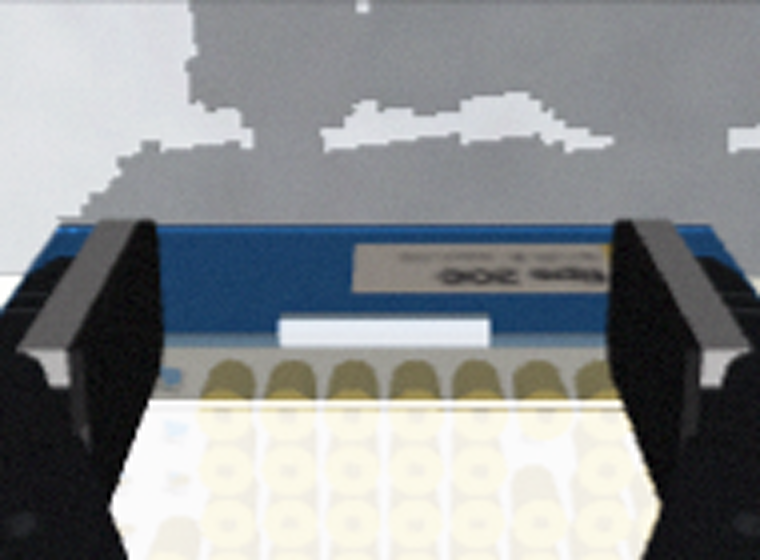

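```bash
python3 -c "
from h import *
d=np.load('w5.npy',allow_pickle=True).item()
A=lambda p:(np.array(p,float)+.5)/4-.5+[160,175]
for n,p,z in [('base',(62,225),4),('base',(710,225),4),('tab',(280,318),50),('tab',(490,318),50)]:
    print(n,np.round(w2t(ray(d,A(p),z/1e3))*1e3,1))
"
```

```text
base [-42.9  78.9]
base [-43.1 196.3]
tab [-48.3 122.7]
tab [-48.3 152.1]
```

Emit:
{"fn": "move_arm", "kwargs": {"translation": [[-0.15,0,0],[-0.3,0,0],[-0.4,0,0],[-0.4,0,0]], "angular": [[0,0,0.1],[0,0,0.1],[0,0,0.1],[0,0,0.1]], "hand": [6,6,6,6]}}

```text
t: 6.75
tcp_pos: [0.4739, 0.2251, 0.0218]
tool_rot: [0.042, 0.999, 0.0, 0.001]
force: [-0.7, 0.5, -1.0]
finger_gap: 0.702
```

```bash
python3 look.py w6 160 175 350 315;  python3 look.py w6 160 175 350 315
```

```text
t 6.75 at track [-51.2 137.4] z 0.0218 gap 0.702 F [-0.7  0.5 -1. ]
shift cm [-0.02  0.01 -0.02] rot deg [ 0.01  0.06 -0.02]
t 6.8 at track [-51.2 137.4] z 0.0219 gap 0.705 F [-0.2  0.3  0.3]
shift cm [-0.02  0.01 -0.01] rot deg [ 0.02  0.07 -0.02]
t 6.8 at track [-51.2 137.4] z 0.0219 gap 0.705 F [-0.2  0.3  0.3]
shift cm [-0.02  0.01 -0.01] rot deg [ 0.02  0.07 -0.02]
t 6.85 at track [-51.2 137.4] z 0.0219 gap 0.699 F [-1.   0.2  0.7]
shift cm [-0.02  0.01 -0.01] rot deg [ 0.02  0.07 -0.02]
```

View pics/w6a.png

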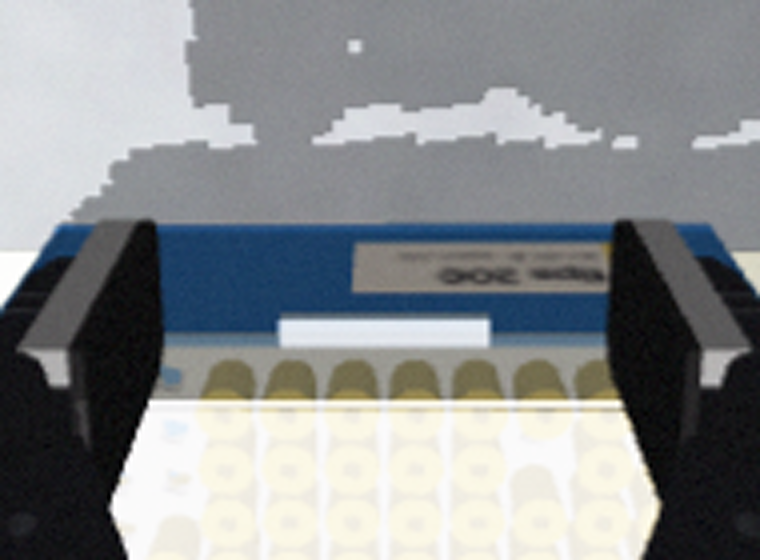

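Emit:
{"fn": "move_arm", "kwargs": {"translation": [[0.8,0,0],[2.5,0,0],[3.7,0,-2],[2.5,4,-6],[0,8,-9]], "angular": [[0,0,0],[0,0,0],[0,0,5],[0,0,12],[0,0,19]], "hand": [6,5,5,5,5]}}

```text
t: 7.27
tcp_pos: [0.4614, 0.2834, 0.0949]
tool_rot: [0.21, 0.978, -0.002, -0.003]
force: [2.1, -0.2, -0.8]
finger_gap: 0.585
```

```bash
python3 -c "
from h import *
go((0,232),.12,90)"
```

```text
t 7.27 at track [-68.5 194.4] z 0.0949 gap 0.585 F [ 2.1 -0.2 -0.8]
shift cm [-5.2   5.81 -2.58] rot deg [-0.47 -0.09 70.57]
```

Emit:
{"fn": "move_arm", "kwargs": {"translation": [[-1,3,-2],[-3,5,-2],[-4.5,5.8,-2],[-4.5,5.8,-2],[-4.5,5.8,-2]], "angular": [[0,0,7],[0,0,14],[0,0,21],[0,0,28],[0,0,35]], "hand": [5,5,5,5,5]}}

```text
t: 7.68
tcp_pos: [0.5318, 0.3199, 0.1148]
tool_rot: [0.494, 0.87, 0.001, 0.001]
force: [-0.5, -0.5, -0.1]
finger_gap: 0.584
```

Emit:
{"fn": "move_arm", "kwargs": {"translation": [[0,0,0],[0,0,0],[0,0,0],[0,0,0],[0,0,0]], "angular": [[0,0,7],[0,0,14],[0,0,21],[0,0,28],[0,0,35]], "hand": [5,5,5,5,5]}}

```text
t: 8.1
tcp_pos: [0.5303, 0.3194, 0.1145]
tool_rot: [0.732, 0.681, -0.0, 0.0]
force: [0.5, -0.3, -0.1]
finger_gap: 0.584
```

```bash
python3 -c "
from h import *
go((0,232),.15,90)"
```

```text
t 8.1 at track [ -2.9 236.1] z 0.1145 gap 0.584 F [ 0.5 -0.3 -0.1]
shift cm [-0.41  0.28 -3.55] rot deg [-0.    0.    0.64]
```

Emit:
{"fn": "move_arm", "kwargs": {"translation": [[-0.4,0.2,-3.5],[-0.4,0.2,-3.5],[-0.4,0.2,-3.5],[-0.4,0.2,-3.5],[-0.4,0.2,-3.5]], "angular": [[0,0,0.5],[0,0,0.5],[0,0,0.5],[0,0,0.5],[0,0,0.5]], "hand": [5,5,5,5,5]}}

```text
t: 8.52
tcp_pos: [0.5316, 0.3151, 0.1489]
tool_rot: [0.733, 0.68, -0.001, -0.0]
force: [0.3, 0.4, -1.6]
finger_gap: 0.584
```

```bash
sed -i 's/go((-51,137.5),.022,180)/go((-1,212),.028,90)/' look.py; python3 look.py w7 170 120 360 300
```

```text
t 8.52 at track [ -1.3 231.9] z 0.1489 gap 0.584 F [ 0.3  0.4 -1.6]
shift cm [-1.98  0.03 12.09] rot deg [-0.09  0.04  0.5 ]
t 8.57 at track [ -1.3 231.8] z 0.1487 gap 0.585 F [-0.1  0.3 -0.5]
shift cm [-1.97  0.03 12.07] rot deg [-0.11  0.05  0.5 ]
```

View pics/w7a.png

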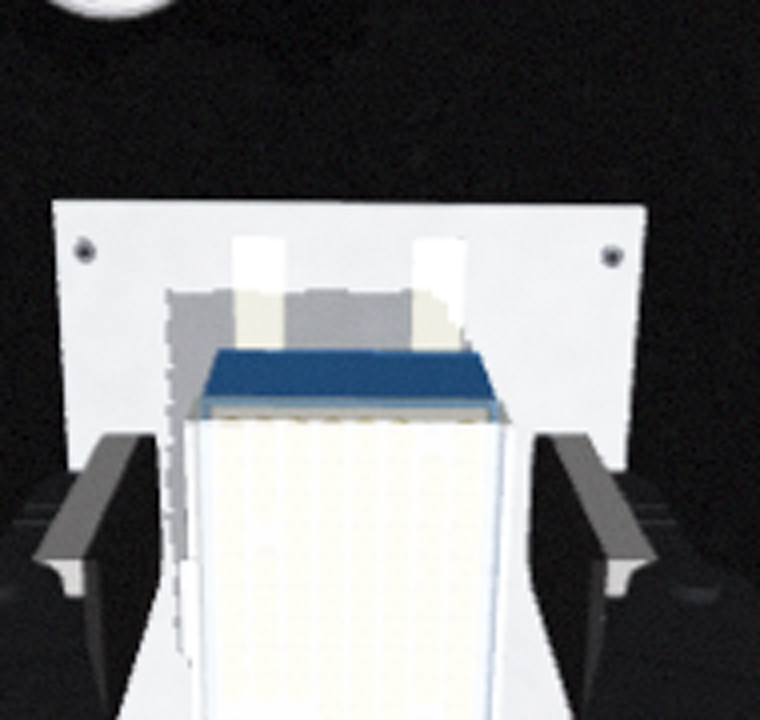

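```bash
python3 -c "
from h import *
d=np.load('w7.npy',allow_pickle=True).item()
A=lambda p:(np.array(p,float)+.5)/4-.5+[170,120]
for n,p,z in [('bed',(53,201),4),('bed',(645,207),4),('base',(216,351),4),('base',(480,351),4),('lid',(186,420),65),('lid',(511,422),65)]:
    print(n,np.round(w2t(ray(d,A(p),z/1e3))*1e3,1))
"
```

```text
bed [-84.5 239.8]
bed [ 84.7 239.6]
base [-38.9 195.2]
base [ 39.3 196. ]
lid [-39.3 197.5]
lid [ 39.7 197.7]
```

Emit:
{"fn": "move_arm", "kwargs": {"translation": [[-0.3,0.1,4],[-0.5,0.1,8],[-0.5,0.1,11],[-0.5,0.1,11.9],[-0.5,0.1,11.9]], "angular": [[0,0,0.4],[0,0,0.4],[0,0,0.4],[0,0,0.4],[0,0,0.4]], "hand": [5,5,5,5,5]}}

```text
t: 8.98
tcp_pos: [0.5304, 0.3092, 0.0272]
tool_rot: [0.736, 0.677, -0.004, -0.002]
force: [-0.8, -0.3, 0.3]
finger_gap: 0.582
```

```bash
python3 -c "
from h import *
go((0,209),.03,90)"
```

```text
t 8.98 at track [ -2.  225.9] z 0.0272 gap 0.582 F [-0.8 -0.3  0.3]
shift cm [-1.69  0.19 -0.27] rot deg [-0.41  0.18  0.08]
```

Emit:
{"fn": "move_arm", "kwargs": {"translation": [[-0.4,0.0,0],[-0.8,0.0,0],[-1.1,0.0,0],[-1.4,0.0,0],[-1.4,0.0,0]], "angular": [[0,0,0],[0,0,0],[0,0,0],[0,0,0],[0,0,0]], "hand": [5,5,5,5,5]}}

```text
t: 9.4
tcp_pos: [0.5329, 0.2959, 0.0322]
tool_rot: [0.736, 0.677, 0.001, 0.001]
force: [0.6, -0.4, -0.0]
finger_gap: 0.585
```

```bash
python3 -c "
from h import *
go((0,209),.03,90)"
```

```text
t 9.4 at track [  1.6 212.8] z 0.0322 gap 0.585 F [ 0.6 -0.4 -0. ]
shift cm [-0.38 -0.16  0.22] rot deg [ 0.12 -0.04  0.05]
```

Emit:
{"fn": "move_arm", "kwargs": {"translation": [[-0.2,0.0,0],[-0.5,0.0,0],[-0.9,0.0,0],[-1.3,0.0,0],[-1.7,0.0,0]], "angular": [[0,0,0],[0,0,0],[0,0,0],[0,0,0],[0,0,0]], "hand": [5,5,5,5,5]}}

```text
t: 9.82
tcp_pos: [0.5313, 0.2797, 0.0312]
tool_rot: [0.736, 0.677, 0.001, 0.0]
force: [1.2, 3.0, 3.4]
finger_gap: 0.583
```

```bash
python3 look.py w8 150 120 370 300
```

```text
t 9.82 at track [  1.4 196.5] z 0.0312 gap 0.583 F [1.2 3.  3.4]
shift cm [ 1.55 -0.24  0.32] rot deg [ 0.09 -0.07  0.07]
t 9.87 at track [  1.4 195.6] z 0.0311 gap 0.582 F [0.3 2.2 3.2]
shift cm [ 1.64 -0.23  0.31] rot deg [ 0.06 -0.02  0.06]
```

View pics/w8.png

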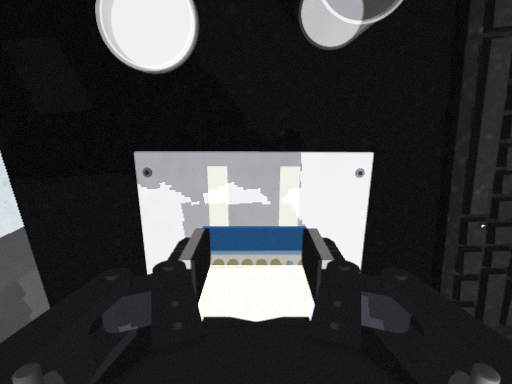

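Emit:
{"fn": "move_arm", "kwargs": {"translation": [[-0.4,0.0,0],[-0.9,0.0,0],[-1.4,0.0,0],[-1.8,0.0,0],[-2.2,0.0,0]], "angular": [[0,0,0],[0,0,0],[0,0,0],[0,0,0],[0,0,0]], "hand": [5,5,5,5,5]}}

```text
t: 10.28
tcp_pos: [0.5286, 0.2568, 0.0306]
tool_rot: [0.736, 0.677, -0.0, -0.0]
force: [0.8, 1.9, 1.1]
finger_gap: 0.586
```

```bash
python3 look.py w9 150 120 370 300;
```

```text
t 10.28 at track [  0.6 173.5] z 0.0306 gap 0.586 F [0.8 1.9 1.1]
shift cm [ 3.85 -0.16  0.26] rot deg [-0.03  0.01  0.07]
t 10.33 at track [  0.5 172.7] z 0.0305 gap 0.584 F [-0.9  0.5  0.6]
shift cm [ 3.93 -0.14  0.24] rot deg [-0.06  0.06  0.06]
```

View pics/w9.png

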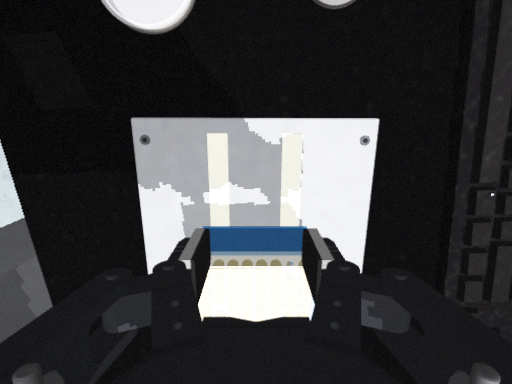

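View pics/w9a.png

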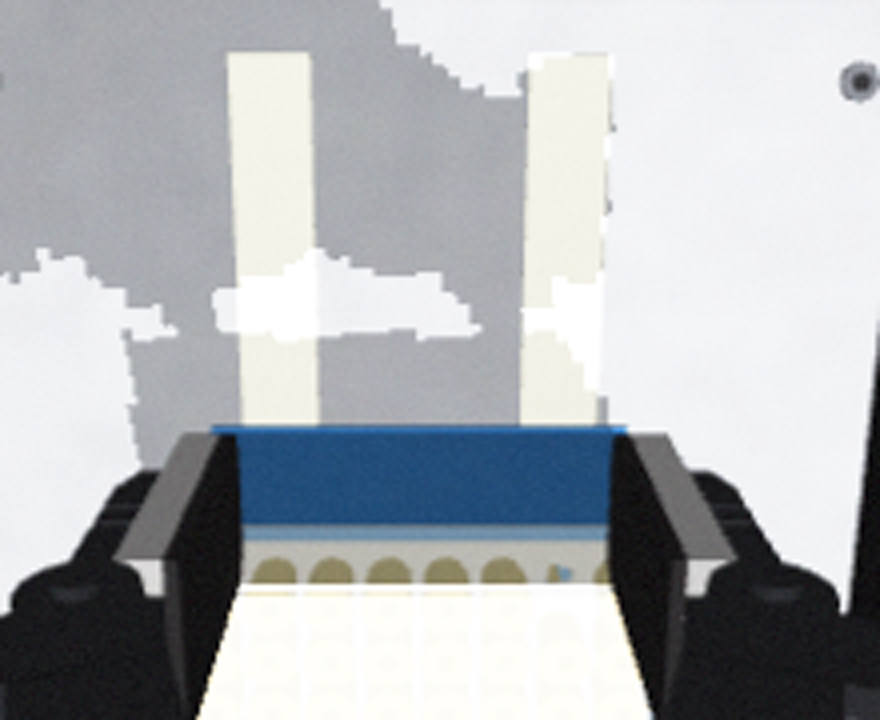

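```bash
python3 -c "
from h import *
d=np.load('w9.npy',allow_pickle=True).item()
A=lambda p:(np.array(p,float)+.5)/4-.5+[150,120]
for n,p,z in [('base',(211,428),4),('base',(627,428),4)]:
    print(n,np.round(w2t(ray(d,A(p),z/1e3))*1e3,1))
C=lambda p:np.array(p,float)
for n,p,z in [('bed',(132,118.5),4),('bed',(378,118.5),4)]:
    print(n,np.round(w2t(ray(d,C(p),z/1e3))*1e3,1))
"
```

```text
base [-39.3 160.5]
base [ 39.2 160.6]
bed [-83.4 239.3]
bed [ 84.1 239.5]
```

Emit:
{"fn": "move_arm", "kwargs": {"translation": [[-0.5,0.0,0],[-1.1,0.0,0],[-1.7,0.0,0],[-2.3,0.0,0],[-2.9,0.0,0]], "angular": [[0,0,0],[0,0,0],[0,0,0],[0,0,0],[0,0,0]], "hand": [5,5,5,5,5]}}

```text
t: 10.75
tcp_pos: [0.5261, 0.2277, 0.0305]
tool_rot: [0.736, 0.677, -0.0, -0.0]
force: [-0.0, 0.5, -0.6]
finger_gap: 0.581
```

```bash
python3 -c "
from h import *
go((0,-54.8),.03,90)
d=snap('top','t2.png')
cv2.imwrite('pics/t2a.png',cv2.resize(cv2.imread('pics/t2.png')[130:280,150:370],None,fx=3.5,fy=3.5,interpolation=cv2.INTER_CUBIC))"
```

```text
t 10.75 at track [  0.6 144.3] z 0.0305 gap 0.581 F [-0.   0.5 -0.6]
shift cm [-19.91  -0.08   0.06] rot deg [-0.04  0.02  0.08]
```

View pics/t2a.png

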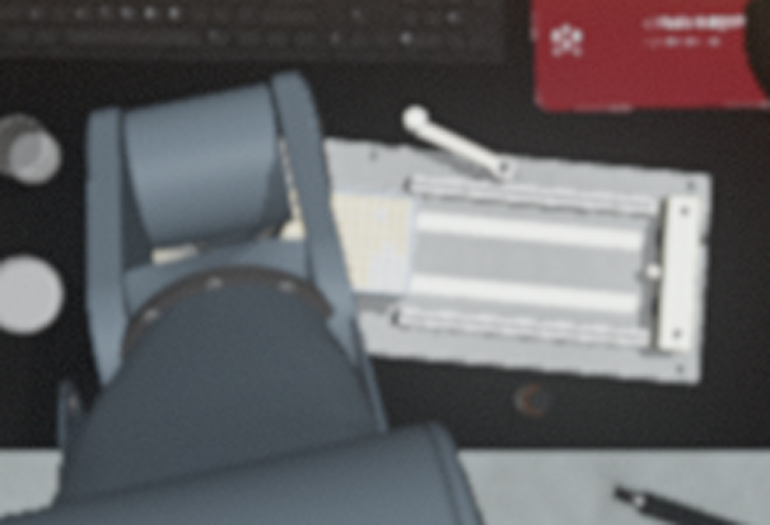

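The top view shows the box's front edge at about (412,245), centred between the rails, whose entry ends are at (408,185) and (398,318). Pushing on.

Emit:
{"fn": "move_arm", "kwargs": {"translation": [[-0.5,0.0,0],[-1.1,0.0,0],[-1.7,0.0,0],[-2.3,0.0,0],[-2.9,0.0,0]], "angular": [[0,0,0],[0,0,0],[0,0,0],[0,0,0],[0,0,0]], "hand": [5,5,5,5,5]}}

```text
t: 11.22
tcp_pos: [0.5239, 0.199, 0.0307]
tool_rot: [0.736, 0.677, -0.0, -0.0]
force: [1.2, 0.9, 0.2]
finger_gap: 0.589
```

Emit:
{"fn": "move_arm", "kwargs": {"translation": [[-0.6,0.0,0],[-1.2,0.0,0],[-1.8,0.0,0],[-2.4,0.0,0],[-3.0,0.0,0]], "angular": [[0,0,0],[0,0,0],[0,0,0],[0,0,0],[0,0,0]], "hand": [5,5,5,5,5]}}

```text
t: 11.63
tcp_pos: [0.5216, 0.1691, 0.0307]
tool_rot: [0.736, 0.677, -0.0, 0.0]
force: [-0.4, 0.6, -0.5]
finger_gap: 0.585
```

```bash
python3 look.py w10 150 80 370 280;python3 -c "
from h import *
go((0,-54.8),.03,90)"
```

```text
t 11.63 at track [ 1.  85.5] z 0.0307 gap 0.585 F [-0.4  0.6 -0.5]
shift cm [12.65 -0.18  0.27] rot deg [-0.    0.    0.08]
t 11.68 at track [ 0.9 84.5] z 0.0307 gap 0.59 F [-0.5 -0.4  0.7]
shift cm [12.75 -0.17  0.26] rot deg [-0.03  0.04  0.06]
t 11.68 at track [ 0.9 84.5] z 0.0307 gap 0.59 F [-0.5 -0.4  0.7]
shift cm [-13.93  -0.1    0.08] rot deg [-0.03  0.04  0.06]
```

View pics/w10a.png

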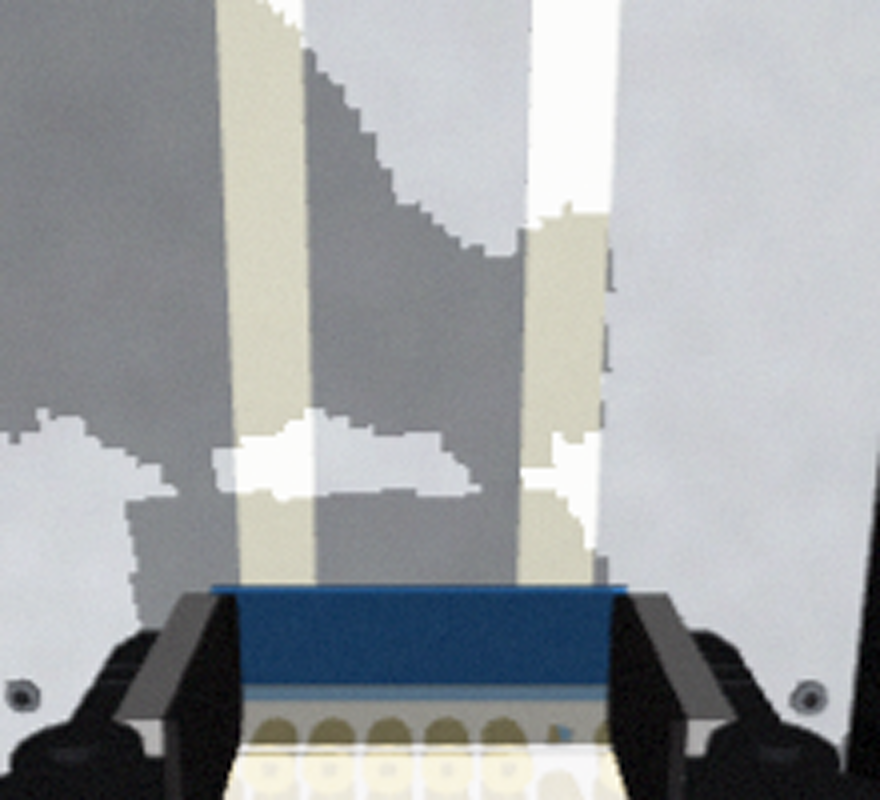

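Emit:
{"fn": "move_arm", "kwargs": {"translation": [[-0.5,0.0,0],[-1.1,0.0,0],[-1.7,0.0,0],[-2.3,0.0,0],[-2.9,-0.03,0]], "angular": [[0,0,0],[0,0,0],[0,0,0],[0,0,0],[0,0,0]], "hand": [5,5,5,5,5]}}

```text
t: 12.1
tcp_pos: [0.519, 0.1403, 0.0307]
tool_rot: [0.736, 0.677, 0.0, 0.0]
force: [0.6, 1.2, -0.7]
finger_gap: 0.587
```

Emit:
{"fn": "move_arm", "kwargs": {"translation": [[-0.6,0.0,0],[-1.2,0.0,0],[-1.8,0.0,0],[-2.4,0.0,0],[-3.0,-0.03,0]], "angular": [[0,0,0],[0,0,0],[0,0,0],[0,0,0],[0,0,0]], "hand": [5,5,5,5,5]}}

```text
t: 12.52
tcp_pos: [0.5162, 0.1104, 0.0307]
tool_rot: [0.736, 0.677, 0.0, 0.0]
force: [0.5, 1.2, -0.6]
finger_gap: 0.582
```

Emit:
{"fn": "move_arm", "kwargs": {"translation": [[-0.6,0.0,0],[-1.2,0.0,0],[-1.8,0.0,0],[-2.4,0.0,0],[-3.0,-0.03,0]], "angular": [[0,0,0],[0,0,0],[0,0,0],[0,0,0],[0,0,0]], "hand": [5,5,5,5,5]}}

```text
t: 12.93
tcp_pos: [0.5135, 0.0805, 0.0307]
tool_rot: [0.736, 0.677, 0.0, 0.0]
force: [0.5, 1.2, -0.2]
finger_gap: 0.586
```

```bash
python3 look.py w11 150 80 370 280;python3 -c "
from h import *
go((0,-54.8),.03,90)"
```

```text
t 12.93 at track [ 0.3 -3.4] z 0.0307 gap 0.586 F [ 0.5  1.2 -0.2]
shift cm [21.54 -0.1   0.27] rot deg [0.01 0.   0.08]
t 12.98 at track [ 0.1 -4.4] z 0.0307 gap 0.59 F [-0.6  0.1 -0.5]
shift cm [21.64 -0.09  0.25] rot deg [-0.02  0.03  0.06]
t 12.98 at track [ 0.1 -4.4] z 0.0307 gap 0.59 F [-0.6  0.1 -0.5]
shift cm [-5.04 -0.02  0.07] rot deg [-0.02  0.03  0.06]
```

View pics/w11.png

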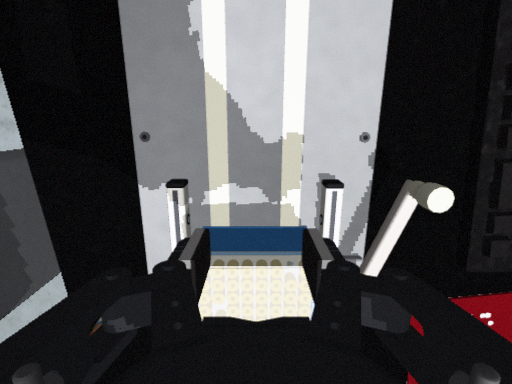

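Emit:
{"fn": "move_arm", "kwargs": {"translation": [[-0.5,0.0,0],[-1.1,0.0,0],[-1.7,0.0,0],[-2.3,0.0,0],[-2.9,0,0]], "angular": [[0,0,0],[0,0,0],[0,0,0],[0,0,0],[0,0,0]], "hand": [5,5,5,5,5]}}

```text
t: 13.4
tcp_pos: [0.511, 0.0516, 0.0307]
tool_rot: [0.736, 0.677, -0.0, -0.0]
force: [-1.1, 1.9, 0.2]
finger_gap: 0.582
```

Emit:
{"fn": "move_arm", "kwargs": {"translation": [[-0.4,0.0,0],[-0.8,0.0,0],[-1.2,0.0,0],[-1.5,0.0,0],[-1.7,0,0]], "angular": [[0,0,0],[0,0,0],[0,0,0],[0,0,0],[0,0,0]], "hand": [5,5,5,5,5]}}

```text
t: 13.82
tcp_pos: [0.5096, 0.0349, 0.0307]
tool_rot: [0.736, 0.677, -0.0, -0.0]
force: [-0.1, 1.4, -0.1]
finger_gap: 0.587
```

```bash
python3 -c "
from h import *
go((0,-54.8),.03,90)"
```

```text
t 13.82 at track [  0.2 -49.2] z 0.0307 gap 0.587 F [-0.1  1.4 -0.1]
shift cm [-0.56 -0.03  0.07] rot deg [-0.   -0.    0.07]
```

Slow final approach until the force rises.

Emit:
{"fn": "move_arm", "kwargs": {"translation": [[-0.1,0.0,0],[-0.2,0.0,0],[-0.3,0.0,0],[-0.4,0.0,0]], "angular": [[0,0,0],[0,0,0],[0,0,0],[0,0,0]], "hand": [5,5,5,5]}}

```text
t: 14.15
tcp_pos: [0.5093, 0.0314, 0.0307]
tool_rot: [0.736, 0.678, 0.0, -0.0]
force: [0.8, 1.3, -0.3]
finger_gap: 0.582
```

Emit:
{"fn": "move_arm", "kwargs": {"translation": [[-0.1,0.0,0],[-0.15,0.0,0],[-0.2,0,0]], "angular": [[0,0,0],[0,0,0],[0,0,0]], "hand": [5,5,5]}}

```text
t: 14.4
tcp_pos: [0.5092, 0.0293, 0.0307]
tool_rot: [0.736, 0.677, 0.0, -0.0]
force: [-0.1, 1.8, -0.2]
finger_gap: 0.582
```

Emit:
{"fn": "move_arm", "kwargs": {"translation": [[-0.05,0.0,0],[-0.1,0.0,0],[-0.15,0,0]], "angular": [[0,0,0],[0,0,0],[0,0,0]], "hand": [5,5,5]}}

```text
t: 14.65
tcp_pos: [0.5094, 0.029, 0.0309]
tool_rot: [0.736, 0.677, 0.001, -0.0]
force: [1.3, 8.8, 3.0]
finger_gap: 0.587
```

```bash
python3 -c "
from h import *
go((0,-54.8),.03,90)"
```

```text
t 14.65 at track [  0.5 -55.1] z 0.0309 gap 0.587 F [1.3 8.8 3. ]
shift cm [ 0.03 -0.05  0.09] rot deg [ 0.04 -0.11 -0.02]
```

Emit:
{"fn": "move_arm", "kwargs": {"translation": [[-0.05,0.0,0],[-0.05,0.0,0]], "angular": [[0,0,0],[0,0,0]], "hand": [5,5]}}

```text
t: 14.82
tcp_pos: [0.5094, 0.029, 0.031]
tool_rot: [0.736, 0.677, 0.001, -0.001]
force: [1.6, 9.4, 1.8]
finger_gap: 0.584
```

```bash
python3 -c "
from h import *
go((0,-54.8),.03,90)
d=snap('scene','s2.png')
cv2.imwrite('pics/s2a.png',cv2.resize(cv2.imread('pics/s2.png')[160:320,250:410],None,fx=3.7,fy=3.7,interpolation=cv2.INTER_CUBIC))"; python3 look.py w12 150 80 370 280
```

```text
t 14.82 at track [  0.5 -55.1] z 0.031 gap 0.584 F [1.6 9.4 1.8]
shift cm [ 0.03 -0.05  0.1 ] rot deg [ 0.05 -0.14 -0.02]
t 14.87 at track [  0.6 -55.1] z 0.031 gap 0.585 F [1.2 9.5 2.2]
shift cm [26.71 -0.16  0.37] rot deg [ 0.06 -0.14 -0.01]
t 14.92 at track [  0.6 -55.1] z 0.031 gap 0.585 F [1.6 9.  1.7]
shift cm [26.71 -0.16  0.37] rot deg [ 0.06 -0.14 -0.01]
```

View pics/s2a.png

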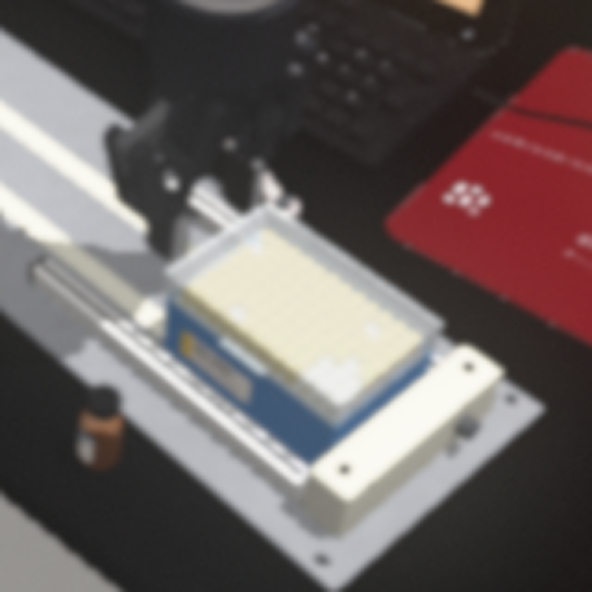

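View pics/w12.png

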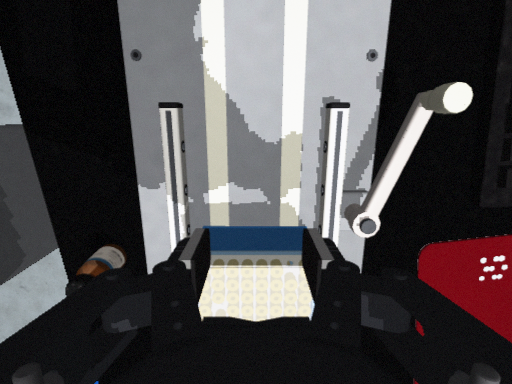

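```bash
python3 -c "
from h import *
d=np.load('w2.npy',allow_pickle=True).item()
for p in [(350,190),(352,60),(432,190),(445,60)]:
  for z in (.01,.03): print(p,z,np.round(w2t(ray(d,p,z))*1e3))
go((0,-54.8),.03,90)"
```

```text
(350, 190) 0.01 [157. -29.]
(350, 190) 0.03 [150. -24.]
(352, 60) 0.01 [141. 173.]
(352, 60) 0.03 [134. 169.]
(432, 190) 0.01 [296. -28.]
(432, 190) 0.03 [283. -23.]
(445, 60) 0.01 [280. 174.]
(445, 60) 0.03 [268. 170.]
t 14.92 at track [  0.6 -55.1] z 0.031 gap 0.585 F [1.6 9.  1.7]
shift cm [ 0.03 -0.06  0.1 ] rot deg [ 0.06 -0.14 -0.01]
```

View pics/w2.png

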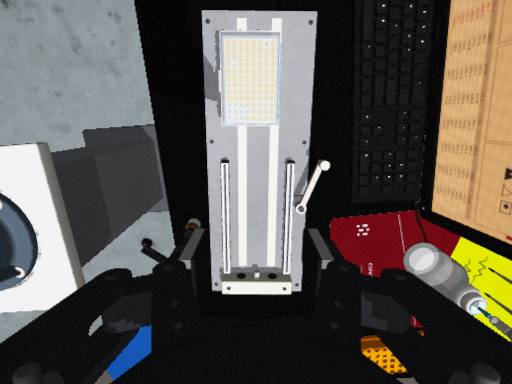

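Emit:
{"fn": "move_arm", "kwargs": {"translation": [[0.5,0.0,0],[1.5,0.0,0],[3,0.0,-1],[4,0,-5],[4,0,-9]], "angular": [[0,0,0],[0,0,0],[0,0,0],[0,0,5],[0,0,12]], "hand": [5,5,5,3,0]}}

```text
t: 15.33
tcp_pos: [0.5102, 0.0689, 0.1199]
tool_rot: [0.803, 0.596, -0.002, -0.002]
force: [1.6, 0.3, -0.2]
finger_gap: 0.312
```

```bash
python3 -c "
from h import *
go((133,8),.13,-10)"
```

```text
t 15.33 at track [ -2.  -15.3] z 0.1199 gap 0.312 F [ 1.6  0.3 -0.2]
shift cm [ 5.1  12.71 -1.1 ] rot deg [-0.21  0.34 87.92]
```

Emit:
{"fn": "move_arm", "kwargs": {"translation": [[0.5,1,-1],[2,4,-1.5],[3,7.5,-1.5],[4.5,11,-1.5],[5.1,12.7,-1.5]], "angular": [[0,0,7],[0,0,14],[0,0,21],[0,0,28],[0,0,35]], "hand": [0,0,0,0,0]}}

```text
t: 15.75
tcp_pos: [0.6536, 0.0798, 0.1366]
tool_rot: [0.946, 0.325, 0.003, 0.001]
force: [0.9, 0.7, 0.4]
finger_gap: 0.001
```

Emit:
{"fn": "move_arm", "kwargs": {"translation": [[0,0,0],[0,0,0],[0,0,0],[0,0,0],[0,0,0]], "angular": [[0,0,7],[0,0,14],[0,0,21],[0,0,28],[0,0,35]], "hand": [0,0,0,0,0]}}

```text
t: 16.17
tcp_pos: [0.6482, 0.0796, 0.1352]
tool_rot: [1.0, 0.026, -0.001, 0.0]
force: [-0.7, -0.4, -0.0]
finger_gap: 0.001
```

Emit:
{"fn": "move_arm", "kwargs": {"translation": [[0,0,0],[0,0,0],[0,0,0],[0,0,0],[0,0,0]], "angular": [[0,0,7],[0,0,14],[0,0,18],[0,0,18],[0,0,18]], "hand": [0,0,0,0,0]}}

```text
t: 16.58
tcp_pos: [0.6483, 0.0796, 0.1354]
tool_rot: [0.992, -0.127, -0.0, 0.0]
force: [-0.0, -0.1, 0.6]
finger_gap: -0.002
```

```bash
sed -i 's/go((-1,212),.028,90)/go((133,8),.041,-10)/' look.py; python3 look.py w13 150 80 370 280
```

```text
t 16.58 at track [134.7   7. ] z 0.1354 gap -0.002 F [-0.  -0.1  0.6]
shift cm [-0.18 -0.08  9.44] rot deg [0.04 0.03 0.21]
t 16.63 at track [134.8   7. ] z 0.1355 gap 0.0 F [0.7 0.3 0.4]
shift cm [-0.19 -0.08  9.45] rot deg [0.03 0.02 0.2 ]
```

View pics/w13.png

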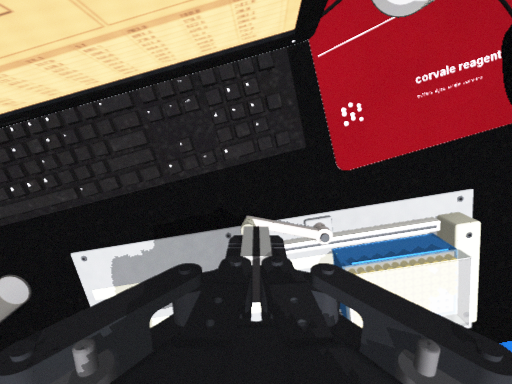

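```bash
python3 -c "
from h import *
d=np.load('w13.npy',allow_pickle=True).item()
for n,p in [('knob top',(99.4,21,58)),('pivot',(71,-54,36)),('tcp',(134.8,7,135)),('tcpdown',(133,8,41))]:
  print(n,proj(d,np.r_[t2w(np.array(p[:2])/1e3),p[2]/1e3]))
a=cv2.imread('pics/w13.png');cv2.imwrite('pics/w13a.png',cv2.resize(a[190:290,190:350],None,fx=4.5,fy=4.5,interpolation=cv2.INTER_CUBIC))
"
```

```text
knob top [247.68958955 230.44075397]
pivot [323.83757559 235.79977642]
tcp [255.96600257 223.3201699 ]
tcpdown [255.15110924 190.08756066]
```

View pics/w13a.png

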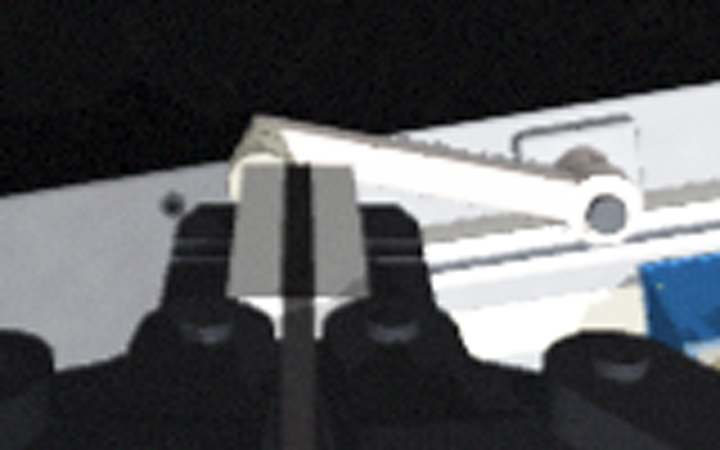

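Emit:
{"fn": "move_arm", "kwargs": {"translation": [[0,-0.1,3],[-0.1,-0.1,6],[-0.1,-0.1,8.5],[-0.1,-0.1,9.4],[-0.1,-0.1,9.4]], "angular": [[0,0,0],[0,0,0],[0,0,0],[0,0,0],[0,0,0]], "hand": [0,0,0,0,0]}}

```text
t: 17.05
tcp_pos: [0.6456, 0.0808, 0.0389]
tool_rot: [0.992, -0.128, -0.003, 0.0]
force: [0.3, 1.4, 0.2]
finger_gap: 0.001
```

```bash
cat > gate.py <<'E'
import sys
from h import *
# list TCP targets for theta list, expressed as tool-frame rows from current pose, with contact offset off
off=19.2
s=manip.sense();v=track()
Rc=R.from_quat(s['tool_rot'])
go((133,8),.041,-10)
print('F in track',np.round([s['force'][0]*np.cos(v[2])+s['force'][1]*np.sin(v[2]),-s['force'][0]*np.sin(v[2])+s['force'][1]*np.cos(v[2])],1))
z=.041
hoff=float(sys.argv[4]) if len(sys.argv)>4 else 0
for th in np.arange(float(sys.argv[1]),float(sys.argv[2])+.01,float(sys.argv[3])):
    t=np.radians(th);k=np.array([71-80*np.sin(t),-54+80*np.cos(t)])
    c=k+off*np.array([np.cos(t),np.sin(t)])
    h=t+np.radians(hoff)+v[2];tx=np.array([np.cos(h),np.sin(h),0]);tz=np.array([0,0,-1.]);Rt=R.from_matrix(np.column_stack([tx,np.cross(tz,tx),tz]))
    p=np.r_[t2w(c/1e3),z]
    print(th,np.round(c),np.round(Rc.inv().apply(p-s['tcp_pos'])*100,2),np.round(np.degrees((Rc.inv()*Rt).as_rotvec())[2],1))
E
python3 gate.py -20.8 9.2 5
```

```text
t 17.05 at track [131.9   7.9] z 0.0389 gap 0.001 F [0.3 1.4 0.2]
shift cm [ 0.1  -0.03 -0.21] rot deg [0.08 0.34 0.13]
F in track [0.2 1.4]
-20.8 [117.  14.] [-1.54 -0.35 -0.2 ] 10.9
-15.8 [111.  18.] [-2.21 -0.62 -0.2 ] 5.9
-10.8 [105.  21.] [-2.89 -0.83 -0.2 ] 0.9
-5.800000000000001 [98. 24.] [-3.6  -0.98 -0.19] -4.1
-0.8000000000000007 [91. 26.] [-4.31 -1.06 -0.19] -9.1
4.199999999999999 [84. 27.] [-5.03 -1.09 -0.18] -14.1
9.2 [77. 28.] [-5.74 -1.05 -0.18] -19.1
```

Emit:
{"fn": "move_arm", "kwargs": {"translation": [[-0.8,-0.15,-0.1],[-1.6,-0.35,-0.1],[-2.2,-0.6,-0.1],[-2.9,-0.8,-0.1],[-3.6,-1.0,-0.1]], "angular": [[0,0,0],[0,0,0],[0,0,0],[0,0,0],[0,0,-4]], "hand": [0,0,0,0,0]}}

```text
t: 17.47
tcp_pos: [0.6154, 0.1002, 0.0441]
tool_rot: [0.996, -0.093, 0.001, -0.0]
force: [-0.8, -0.3, -0.4]
finger_gap: -0.002
```

```bash
python3 gate.py -5.8 24.2 5; python3 look.py w14 150 80 370 280
```

```text
t 17.47 at track [100.2  24.7] z 0.0441 gap -0.002 F [-0.8 -0.3 -0.4]
shift cm [3.43 1.33 0.32] rot deg [-0.02 -0.11  4.18]
F in track [-0.8 -0.4]
-5.8 [98. 24.] [-0.19  0.12  0.31] -0.0
-0.7999999999999998 [91. 26.] [-0.9  -0.01  0.31] -5.0
4.2 [84. 27.] [-1.61 -0.09  0.31] -10.0
9.2 [77. 28.] [-2.33 -0.1   0.3 ] -15.0
14.2 [70. 28.] [-3.05 -0.05  0.3 ] -20.0
19.2 [63. 28.] [-3.75  0.06  0.3 ] -25.0
24.2 [56. 27.] [-4.45  0.24  0.3 ] -30.0
t 17.47 at track [100.2  24.7] z 0.0441 gap -0.002 F [-0.8 -0.3 -0.4]
shift cm [3.43 1.33 0.32] rot deg [-0.02 -0.11  4.18]
t 17.52 at track [98.1 25.3] z 0.0438 gap 0.002 F [-1.2  0.3 -0.4]
shift cm [3.64 1.39 0.27] rot deg [-0.01  0.07  4.45]
```

View pics/w14.png

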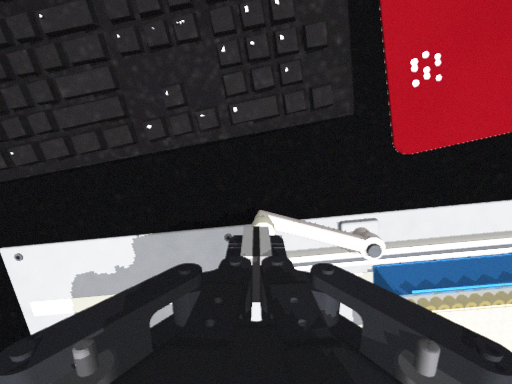

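```bash
python3 -c "
from h import *
d=np.load('w14.npy',allow_pickle=True).item()
a=cv2.imread('pics/w14.png');cv2.imwrite('pics/w14a.png',cv2.resize(a[180:290,200:400],None,fx=4,fy=4,interpolation=cv2.INTER_CUBIC))
for th in (-21,-10,-5,0,5):
  t=np.radians(th);k=np.array([71-80*np.sin(t),-54+80*np.cos(t)])
  print(th,k,proj(d,np.r_[t2w(k/1e3),.058]),proj(d,np.r_[t2w(k/1e3),.036]))
print(proj(d,np.r_[t2w(np.array([71,-54])/1e3),.036]))
"
```

```text
-21 [99.66943596 20.68643412] [262.7203398  232.35270941] [261.95858762 219.58992765]
-10 [84.89185421 24.78462024] [258.38254851 255.10240489] [258.11090631 240.10962456]
-5 [77.97245942 25.69557585] [258.02577153 265.25503827] [257.7953273  249.30089523]
0 [71. 26.] [258.64190001 275.18643421] [258.34739649 258.31216979]
5 [64.02754058 25.69557585] [260.19674927 284.83046847] [259.73940826 267.08197153]
[372.2767859  247.84097003]
```

View pics/w14a.png

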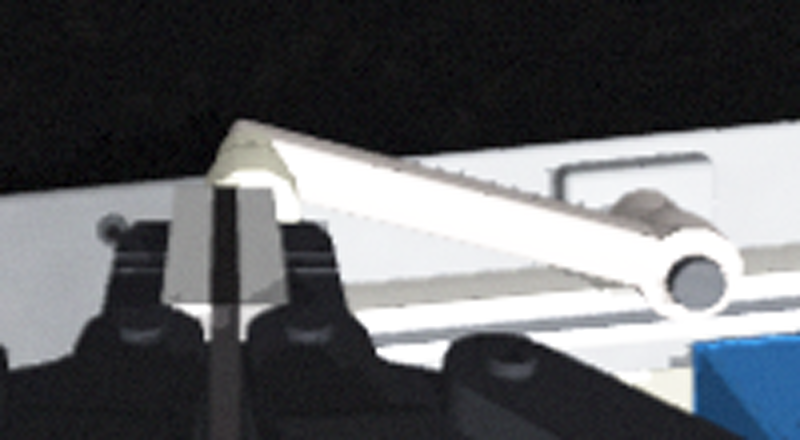

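```bash
python3 -c "
from h import *
go((0,0),.04,0)
d=snap('scene','s3.png');np.save('s3.npy',d,allow_pickle=True)
cv2.imwrite('pics/s3a.png',cv2.resize(cv2.imread('pics/s3.png')[130:270,240:390],None,fx=5,fy=5,interpolation=cv2.INTER_CUBIC)[:600])
s=manip.sense();p=np.array(s['tcp_pos'])
C=lambda q:np.round((q-[240,130]+.5)*5-.5)
print('tcp',C(proj(d,p)),'tcp+20mm',C(proj(d,p+[0,0,.02])))
for th in (-24,-21,-15,-5):
  t=np.radians(th);k=np.array([71-80*np.sin(t),-54+80*np.cos(t)])
  print(th,C(proj(d,np.r_[t2w(k/1e3),.058])),C(proj(d,np.r_[t2w(k/1e3),.036])))
"
```

```text
t 17.52 at track [98.1 25.3] z 0.0438 gap 0.002 F [-1.2  0.3 -0.4]
shift cm [-9.52  3.47  0.39] rot deg [-0.01  0.06 -5.55]
tcp [345. 293.] tcp+20mm [348. 259.]
-24 [364. 271.] [361. 308.]
-21 [356. 273.] [352. 310.]
-15 [339. 277.] [336. 315.]
-5 [314. 288.] [311. 325.]
```

View pics/s3a.png

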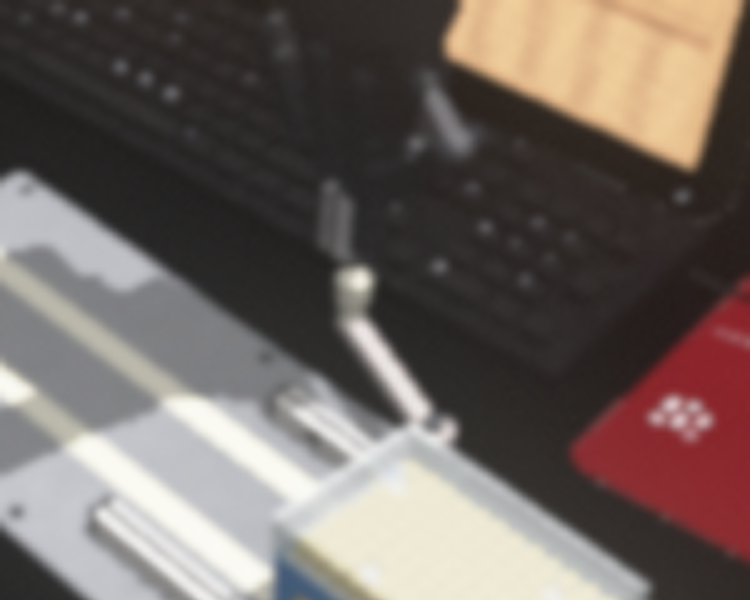

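The wrist and scene views show the knob has not moved. The visible fingertips are about 20 mm above the nominal TCP (tip at (335,257) in the crop, TCP projected at (345,293)), so they passed just over the knob. I'll back out, lower the tool and retry.

Emit:
{"fn": "move_arm", "kwargs": {"translation": [[1,0.4,-0.3],[2.2,0.9,-0.3],[3.6,1.4,-0.3],[3.7,1.4,1.0],[3.7,1.4,1.7]], "angular": [[0,0,1],[0,0,4],[0,0,4],[0,0,4],[0,0,4]], "hand": [0,0,0,0,0]}}

```text
t: 17.98
tcp_pos: [0.6509, 0.0779, 0.0251]
tool_rot: [0.992, -0.129, 0.001, -0.0]
force: [-0.6, -0.0, 0.0]
finger_gap: -0.002
```

```bash
sed -i 's/^z=.041/z=.027/' gate.py; python3 -c "
from h import *
d=snap('scene','s4.png')
cv2.imwrite('pics/s4a.png',cv2.resize(cv2.imread('pics/s4.png')[130:270,240:390],None,fx=5,fy=5,interpolation=cv2.INTER_CUBIC)[:600])
s=manip.sense();p=np.array(s['tcp_pos'])
C=lambda q:np.round((q-[240,130]+.5)*5-.5)
print('tcp',C(proj(d,p)),'tcp+20mm',C(proj(d,p+[0,0,.02])))
";python3 gate.py -20.8 9.2 5
```

```text
tcp [425. 315.] tcp+20mm [429. 281.]
t 18.03 at track [134.4   5.8] z 0.0229 gap -0.004 F [-0.9 -0.4 -0.4]
shift cm [-0.18 -0.19 -1.8 ] rot deg [ 0.04  0.23 -0.02]
F in track [-0.8 -0.5]
-20.8 [117.  14.] [-1.82 -0.51 -0.4 ] 10.8
-15.8 [111.  18.] [-2.48 -0.77 -0.4 ] 5.8
-10.8 [105.  21.] [-3.17 -0.98 -0.39] 0.8
-5.800000000000001 [98. 24.] [-3.87 -1.13 -0.39] -4.2
-0.8000000000000007 [91. 26.] [-4.59 -1.21 -0.39] -9.2
4.199999999999999 [84. 27.] [-5.3  -1.24 -0.38] -14.2
9.2 [77. 28.] [-6.02 -1.2  -0.38] -19.2
```

View pics/s4a.png

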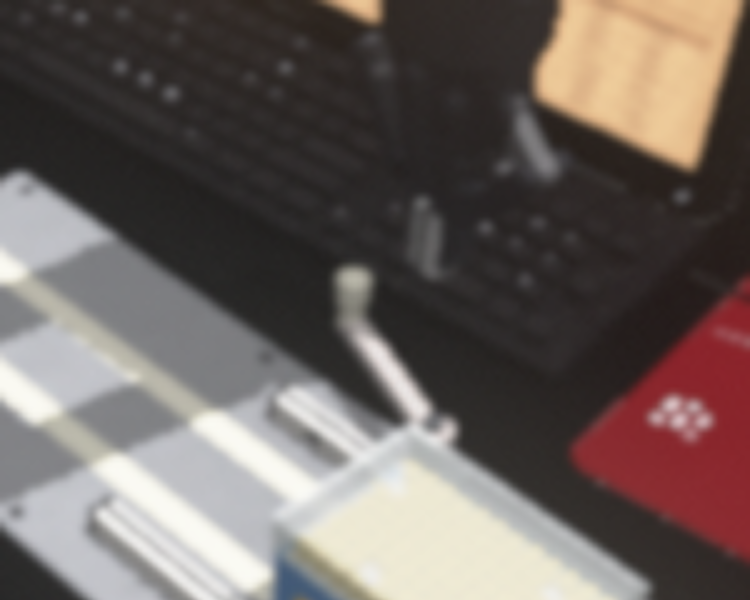

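Emit:
{"fn": "move_arm", "kwargs": {"translation": [[-0.8,-0.2,-0.2],[-1.6,-0.4,-0.2],[-2.4,-0.7,-0.2],[-3.1,-1.0,-0.2],[-3.1,-1.0,-0.2]], "angular": [[0,0,0],[0,0,0],[0,0,0],[0,0,0],[0,0,0]], "hand": [0,0,0,0,0]}}

```text
t: 18.45
tcp_pos: [0.6194, 0.0981, 0.028]
tool_rot: [0.992, -0.127, -0.001, -0.0]
force: [-0.0, 0.2, -0.1]
finger_gap: -0.0
```

```bash
python3 gate.py -15.8 14.2 5; python3 look.py w15 150 80 370 280; python3 -c "
import cv2
a=cv2.imread('pics/w15.png');cv2.imwrite('pics/w15a.png',cv2.resize(a[180:290,200:400],None,fx=4,fy=4,interpolation=cv2.INTER_CUBIC))"
```

```text
t 18.45 at track [104.3  23. ] z 0.028 gap -0.0 F [-0.   0.2 -0.1]
shift cm [ 3.08  0.98 -1.31] rot deg [0.01 0.14 0.17]
F in track [-0.1  0.2]
-15.8 [111.  18.] [0.77 0.39 0.09] 6.0
-10.8 [105.  21.] [0.08 0.19 0.1 ] 1.0
-5.800000000000001 [98. 24.] [-0.62  0.04  0.1 ] -4.0
-0.8000000000000007 [91. 26.] [-1.33 -0.05  0.1 ] -9.0
4.199999999999999 [84. 27.] [-2.05 -0.08  0.1 ] -14.0
9.2 [77. 28.] [-2.76 -0.04  0.1 ] -19.0
14.2 [70. 28.] [-3.47  0.06  0.1 ] -24.0
t 18.45 at track [104.3  23. ] z 0.028 gap -0.0 F [-0.   0.2 -0.1]
shift cm [ 3.08  0.98 -1.31] rot deg [0.01 0.14 0.17]
t 18.5 at track [105.6  22.5] z 0.0281 gap 0.003 F [ 0.3  0.8 -0.1]
shift cm [ 2.94  0.96 -1.3 ] rot deg [0.01 0.05 0.16]
```

View pics/w15a.png

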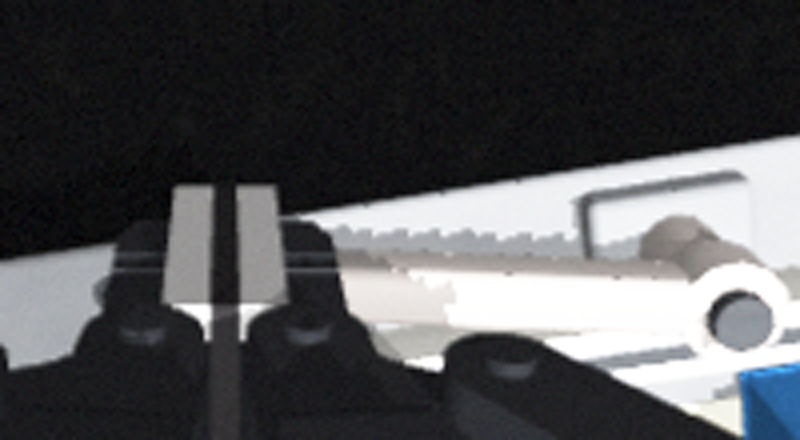

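Emit:
{"fn": "move_arm", "kwargs": {"translation": [[-0.6,0.05,0.1],[-1.3,-0.05,0.1],[-2.05,-0.1,0.1],[-2.8,-0.05,0.1],[-3.5,0.05,0.1]], "angular": [[0,0,-4],[0,0,-9],[0,0,-14],[0,0,-19],[0,0,-24]], "hand": [0,0,0,0,0]}}

```text
t: 18.92
tcp_pos: [0.5885, 0.1053, 0.0273]
tool_rot: [0.997, 0.083, 0.001, -0.0]
force: [1.0, 1.2, 1.2]
finger_gap: -0.002
```

```bash
python3 gate.py 14.2 44.2 5
```

```text
t 18.92 at track [73.  27.5] z 0.0273 gap -0.002 F [1.  1.2 1.2]
shift cm [ 5.33  3.38 -1.36] rot deg [-2.000e-02 -1.200e-01  2.434e+01]
F in track [0.9 1.3]
14.2 [70. 28.] [-0.27 -0.15  0.02] 0.1
19.2 [63. 28.] [-0.98 -0.29  0.02] -4.9
24.2 [56. 27.] [-1.69 -0.36  0.02] -9.9
29.2 [49. 25.] [-2.41 -0.38  0.02] -14.9
34.2 [42. 23.] [-3.13 -0.33  0.02] -19.9
39.2 [35. 20.] [-3.84 -0.22  0.02] -24.9
44.2 [29. 17.] [-4.53 -0.05  0.02] -29.9
```

Emit:
{"fn": "move_arm", "kwargs": {"translation": [[-0.7,-0.15,0],[-1.4,-0.2,0],[-2.1,-0.2,0],[-2.8,-0.2,0],[-3.5,-0.1,0]], "angular": [[0,0,-5],[0,0,-10],[0,0,-15],[0,0,-20],[0,0,-25]], "hand": [0,0,0,0,0]}}

```text
t: 19.33
tcp_pos: [0.5538, 0.1005, 0.0272]
tool_rot: [0.955, 0.297, 0.001, 0.0]
force: [-0.1, 1.5, 1.2]
finger_gap: 0.0
```

```bash
python3 gate.py 39.2 69.2 5; python3 look.py w16 150 80 370 280
```

```text
t 19.33 at track [38.8 19.8] z 0.0272 gap 0.0 F [-0.1  1.5  1.2]
shift cm [ 6.54  6.89 -1.36] rot deg [ 1.000e-02 -1.200e-01  4.934e+01]
F in track [-0.3  1.4]
39.2 [35. 20.] [-0.25 -0.24  0.02] 0.1
44.2 [29. 17.] [-0.95 -0.38  0.02] -4.9
49.2 [23. 13.] [-1.66 -0.46  0.02] -9.9
54.2 [17.  8.] [-2.38 -0.47  0.02] -14.9
59.2 [12.  3.] [-3.1  -0.42  0.02] -19.9
64.2 [ 7. -2.] [-3.81 -0.31  0.02] -24.9
69.2 [ 3. -8.] [-4.5  -0.14  0.01] -29.9
t 19.33 at track [38.8 19.8] z 0.0272 gap 0.0 F [-0.1  1.5  1.2]
shift cm [ 6.54  6.89 -1.36] rot deg [ 1.000e-02 -1.200e-01  4.934e+01]
t 19.38 at track [36.6 19.3] z 0.027 gap 0.0 F [-1.5 -0.9  0. ]
shift cm [ 6.72  7.   -1.42] rot deg [-1.00e-02  8.00e-02  4.95e+01]
```

View pics/w16.png

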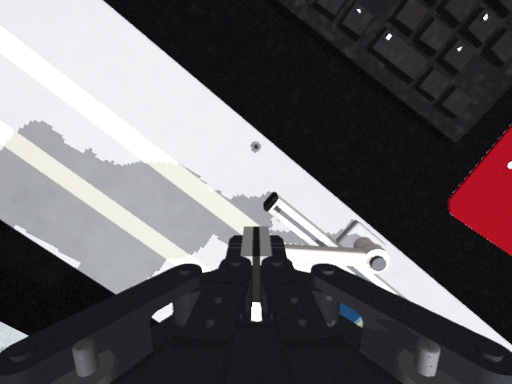

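Emit:
{"fn": "move_arm", "kwargs": {"translation": [[-0.7,-0.15,0],[-1.4,-0.25,0],[-2.1,-0.25,0],[-2.8,-0.2,0],[-3.5,-0.1,0]], "angular": [[0,0,-5],[0,0,-10],[0,0,-15],[0,0,-20],[0,0,-25]], "hand": [0,0,0,0,0]}}

```text
t: 19.8
tcp_pos: [0.5241, 0.0814, 0.0271]
tool_rot: [0.869, 0.496, 0.001, 0.0]
force: [-0.9, 0.5, 1.1]
finger_gap: -0.0
```

```bash
python3 gate.py 64.2 94.2 5
```

```text
t 19.8 at track [10.8 -1.7] z 0.0271 gap -0.0 F [-0.9  0.5  1.1]
shift cm [ 6.18 10.58 -1.38] rot deg [ 2.000e-02 -7.000e-02  7.422e+01]
F in track [-0.9  0.4]
64.2 [ 7. -2.] [-0.17 -0.3   0.01] 0.0
69.2 [ 3. -8.] [-0.88 -0.44  0.01] -5.0
74.2 [ -1. -14.] [-1.59 -0.52  0.01] -10.0
79.2 [ -4. -20.] [-2.31 -0.53  0.01] -15.0
84.2 [ -7. -27.] [-3.02 -0.48  0.01] -20.0
89.2 [ -9. -34.] [-3.73 -0.37  0.01] -25.0
94.2 [-10. -41.] [-4.43 -0.19  0.01] -30.0
```

Emit:
{"fn": "move_arm", "kwargs": {"translation": [[-0.6,-0.2,0],[-1.3,-0.3,0],[-2.0,-0.3,0],[-2.6,-0.3,0],[-2.9,-0.2,0]], "angular": [[0,0,-5],[0,0,-10],[0,0,-15],[0,0,-20],[0,0,-22]], "hand": [0,0,0,0,0]}}

```text
t: 20.22
tcp_pos: [0.5072, 0.057, 0.027]
tool_rot: [0.758, 0.652, 0.0, 0.0]
force: [-0.6, -0.0, -0.0]
finger_gap: 0.0
```

```bash
python3 gate.py 84.2 99.2 5; python3 look.py w17 150 80 370 280
```

```text
t 20.22 at track [ -4.  -27.3] z 0.027 gap 0.0 F [-0.6 -0.  -0. ]
shift cm [ 4.44 13.43 -1.4 ] rot deg [ 1.000e-02 -1.000e-02  9.616e+01]
F in track [-0.6 -0.1]
84.2 [ -7. -27.] [ 0.03 -0.27 -0.  ] 2.0
89.2 [ -9. -34.] [-0.67 -0.43 -0.  ] -3.0
94.2 [-10. -41.] [-1.38 -0.53 -0.  ] -8.0
99.2 [-11. -48.] [-2.09 -0.56 -0.  ] -13.0
t 20.22 at track [ -4.  -27.3] z 0.027 gap 0.0 F [-0.6 -0.  -0. ]
shift cm [ 4.44 13.43 -1.4 ] rot deg [ 1.000e-02 -1.000e-02  9.616e+01]
t 20.27 at track [ -3.8 -27.7] z 0.027 gap -0.002 F [-0.2 -0.6 -0.1]
shift cm [ 4.49 13.41 -1.4 ] rot deg [ 2.000e-02 -1.000e-02  9.612e+01]
```

View pics/w17.png

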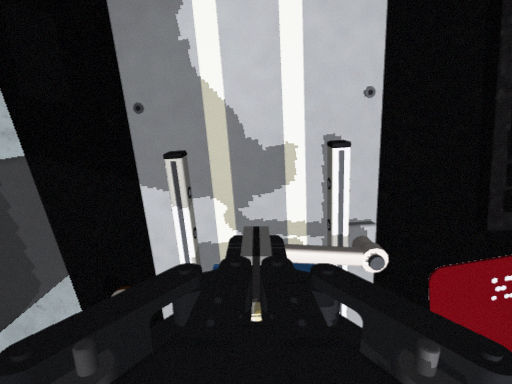

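Emit:
{"fn": "move_arm", "kwargs": {"translation": [[-0.2,-0.1,0],[-0.4,-0.2,0],[-0.6,-0.3,0],[-0.8,-0.3,0],[-1.0,-0.3,0]], "angular": [[0,0,-1],[0,0,-2],[0,0,-3],[0,0,-4],[0,0,-4]], "hand": [0,0,0,0,0]}}

```text
t: 20.68
tcp_pos: [0.5027, 0.048, 0.0267]
tool_rot: [0.735, 0.678, 0.0, -0.0]
force: [1.2, 4.4, 2.0]
finger_gap: 0.002
```

```bash
python3 gate.py 84.2 99.2 5
```

```text
t 20.68 at track [ -7.8 -36.8] z 0.0267 gap 0.002 F [1.2 4.4 2. ]
shift cm [ 4.45 14.09 -1.43] rot deg [-1.0000e-02 -0.0000e+00  1.0011e+02]
F in track [0.8 4.5]
84.2 [ -7. -27.] [ 0.99  0.11 -0.03] 5.9
89.2 [ -9. -34.] [ 0.31 -0.1  -0.03] 0.9
94.2 [-10. -41.] [-0.4  -0.24 -0.03] -4.1
99.2 [-11. -48.] [-1.11 -0.33 -0.03] -9.1
```

Emit:
{"fn": "move_arm", "kwargs": {"translation": [[-0.05,0,0],[-0.1,0,0],[-0.1,0,0]], "angular": [[0,0,0],[0,0,0],[0,0,0]], "hand": [0,0,0]}}

```text
t: 20.93
tcp_pos: [0.5027, 0.0479, 0.0268]
tool_rot: [0.736, 0.677, 0.001, -0.0]
force: [0.4, 5.0, 2.0]
finger_gap: 0.0
```

Emit:
{"fn": "move_arm", "kwargs": {"translation": [[0.3,0,0],[1,0,0],[2.5,0,-1],[4,0,-5],[5,0,-9]], "angular": [[0,0,0],[0,0,0],[0,0,0],[0,0,0],[0,0,0]], "hand": [0,0,0,0,0]}}

```text
t: 21.35
tcp_pos: [0.5046, 0.0976, 0.1151]
tool_rot: [0.735, 0.678, -0.002, -0.002]
force: [0.3, -0.7, 0.1]
finger_gap: -0.001
```

Emit:
{"fn": "move_arm", "kwargs": {"translation": [[2,0,-4],[4,0,-8],[6,0,-12],[7,0,-14],[7,0,-14]], "angular": [[0,0,0],[0,0,0],[0,0,0],[0,0,0],[0,0,0]], "hand": [0,0,0,0,0]}}

```text
t: 21.77
tcp_pos: [0.5165, 0.1695, 0.2629]
tool_rot: [0.735, 0.679, 0.006, 0.004]
force: [1.4, 0.2, 0.8]
finger_gap: 0.0
```

```bash
python3 look.py w18 170 180 350 330; python3 -c "
from h import *
d=snap('scene','s5.png')
cv2.imwrite('pics/s5a.png',cv2.resize(cv2.imread('pics/s5.png')[160:320,230:410],None,fx=3.7,fy=3.7,interpolation=cv2.INTER_CUBIC))
d=snap('top','t5.png')
cv2.imwrite('pics/t5a.png',cv2.resize(cv2.imread('pics/t5.png')[130:280,120:380],None,fx=3,fy=3,interpolation=cv2.INTER_CUBIC))"
```

```text
t 21.77 at track [-4.1 85.5] z 0.2629 gap 0.0 F [1.4 0.2 0.8]
shift cm [-7.88 13.36 22.36] rot deg [  0.43  -0.85 100.25]
t 21.82 at track [-5.9 83.9] z 0.2597 gap -0.004 F [ 0.1 -0.4 -0.3]
shift cm [-7.67 13.67 21.98] rot deg [  0.3   -0.47 100.23]
```

View pics/w18.png

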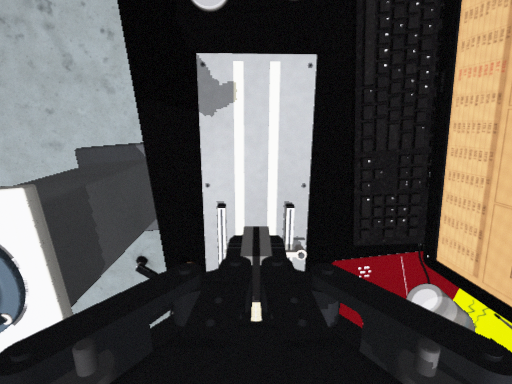

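View pics/s5a.png

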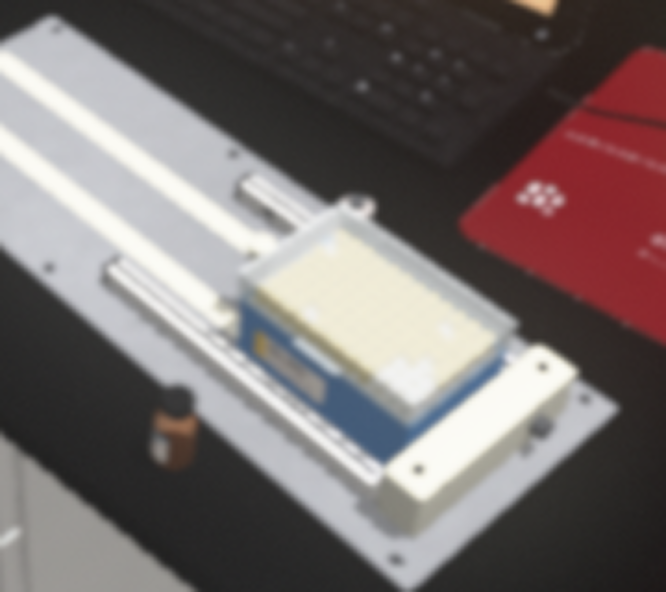

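View pics/t5a.png

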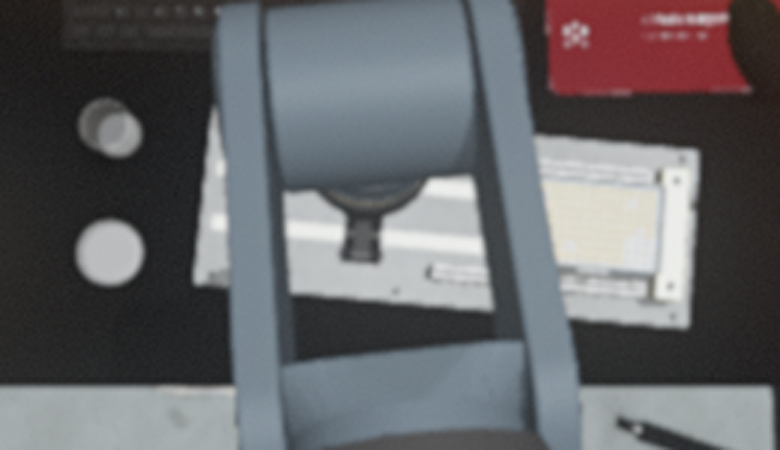

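Emit:
{"fn": "move_arm", "kwargs": {"translation": [[-4,0,-2],[-8,0,-5],[-12,0,-6],[-16,0,-6],[-19,0,-6]], "angular": [[0,0,0],[0,0,0],[0,0,0],[0,0,0],[0,0,0]], "hand": [0,0,0,0,0]}}

```text
t: 22.33
tcp_pos: [0.4957, -0.0254, 0.3151]
tool_rot: [0.736, 0.677, -0.001, -0.001]
force: [0.3, -0.5, -0.7]
finger_gap: 0.001
```

Emit:
{"fn": "move_arm", "kwargs": {"translation": [[0,0,0],[0,0,0],[0,0,0],[0,0,0]], "angular": [[0,0,0],[0,0,0],[0,0,0],[0,0,0]], "hand": [0,0,0,0]}}

```text
t: 22.67
tcp_pos: [0.4961, -0.0221, 0.3147]
tool_rot: [0.735, 0.678, -0.001, -0.001]
force: [-0.1, 0.8, 0.1]
finger_gap: 0.002
```

```bash
python3 look.py w19 180 110 340 260; python3 -c "
from h import *
d=np.load('w19.npy',allow_pickle=True).item()
C=lambda p,z:np.round((proj(d,np.r_[t2w(np.array(p)/1e3),z/1e3])-[180,110]+.5)*4-.5)
print('knob',C((-9,-54),58),'pivot',C((71,-54),36),'lid corners',C((-40,-66),65),C((41,-66),65),C((-40,-186),65),C((41,-186),65))"
```

```text
t 22.67 at track [  -8.5 -107.1] z 0.3147 gap 0.002 F [-0.1  0.8  0.1]
shift cm [11.46 14.26 27.34] rot deg [ -0.18   0.12 100.11]
t 22.72 at track [  -8.3 -106.8] z 0.3151 gap 0.001 F [-0.6  0.1 -0.2]
shift cm [11.42 14.22 27.38] rot deg [-1.3000e-01  9.0000e-02  1.0017e+02]
knob [305.  70.] pivot [510.  68.] lid corners [221. 103.] [440. 104.] [226. 412.] [430. 413.]
```

View pics/w19a.png

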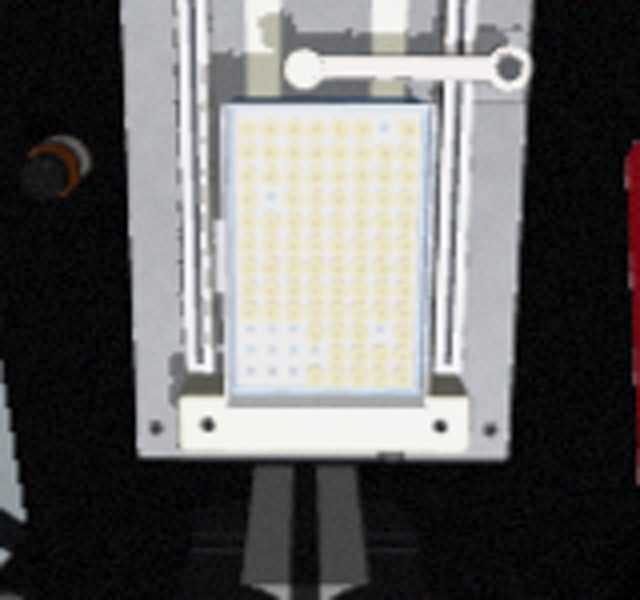

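```bash
python3 -c "
from h import *
print(manip.sign_off())"
```

```text
the job is handed in; nothing more can be done
None
```

The tip box is home against the end stop, the retaining arm is closed behind it, and I handed the job in at about 22.7 s with the robot clear.

**What I did:**
1. Nudged the box 12 mm sideways on the entry bed to centre it in the lane.
2. Pushed it along the track with two spread fingers until the force rose from about 1.5 N to 9 N at the predicted home position.
3. Swung the retaining arm round with the shut fingers until it met its end stop at about 5 N.

**Last checks:**
- In the final wrist picture the knob, pivot and box lid corners lie within about 2 mm of where a home box and fully closed arm should put them.
- In the pictures the box stayed about centred between the rails, at most about 1.5 mm off, and I saw no sign of contact with them. The rails have no readout, so this rests on the images and forces.
- The dish and beaker look the same in the last top view as in the first. The vial looks in place and nothing came near it.

**What went wrong or disagreed:**
- The first gate stroke did not move the arm. The fingertips in the pictures sit about 20 mm higher than the stated TCP, so they passed just over the knob without measurable force. I backed out, went about 16 mm lower and the second stroke worked.
- That same offset means I pushed the box at lid height rather than below the lid as I had planned; no picture showed it tipping.
- I had no direct reading of the stop plunger, so "fully home" comes from the force rise and the pictures.

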